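# Press oiled serving paddles flat under the weighted arm

## Robot

A 6-joint arm with a two-finger parallel gripper is mounted at the origin on the work surface. World frame = base frame: x ahead of the robot, y to its left, z up, the work surface at z = 0. Lengths are in mm, angles in rad, forces in N, time in s.
With the tool pointing down it reaches from about 400 to 925 mm from the base axis. Payload 12.5 kg.
Tool frame: the origin (TCP) lies midway between the tips of the shut fingers; the grasp point (between the pads) lies 19 mm behind it; z points along the fingers, y is the line along which they close (so a half turn about z gives the same grasp; the last joint's range is limited). The gripper opens to 95 mm and grips with 3 to 60 N. Pads are 20 mm wide; open, the fingers measure 119 mm over their backs; the gripper's body (75 mm by 180 mm) begins 59 mm behind the grasp point.
Start: joints at [-1.448, 0.491, 1.559, -0, 1.092, -0.106], TCP at [141.778, -608.725, 214.661] pointing down, gripper open.
Joint ranges: [-3.1, 3.1], [-0.84, 2.19], [0.05, 2.79], [-1.13, 4.28], [0.06, 2.93], [-2.69, 2.69]. Speed limits (rad/s): [2.22, 2.22, 2.79, 3.14, 3.14, 3.14].

## Interface

Orientations are given as [roll, pitch, yaw] about the fixed x, y, z axes, in that order (R = Rz(yaw) Ry(pitch) Rx(roll)).
In Python, from cell import * gives the robot as it stands.
- The arm moves only by the tool servo_tool, never from a script. Its argument "moves" is one flat list of numbers, 5 for each row, row after row: the shift along the world's x, y, z as a fraction of full scale, then the turn about the world's z as a fraction of full scale, then the opening, from 0 (shut) to 1 (fully open). A call has 1 to 12 rows; each row is the pose to reach, as a shift and turn from the pose commanded when the call began, turning the shorter way round; what a row does not reach only later rows make up. Full scale, the value 1, is 400 mm for a shift and 180 degrees for a turn. A row lasts 1/12 s, in which the tool goes at most 41.7 mm and 7.16 degrees, less where a joint would pass 70% of its speed; a pose out of reach is approached as far as the arm can. A call with a number of a shift or a turn outside -1 to 1 is refused whole. A call with a gripper value outside its range is refused whole. The fingers move at their own pace and stop on an object; the grip force is fixed at half the most. Time passes only in rows, so rows that repeat a pose let the fingers close. It gives the time, the measured TCP pose, the force, the opening and the grip force at its end, in the units of the state.
- state(): the state, without advancing time (a new reading comes with each control period).
- read_camera(name): name is "side" or "top"; returns (picture, depth): 420x560x3 uint8, blue, green, red; 420x560 float32, mm along the optical axis (not along the pixel's ray), 0 where there is no reading.
- get_calibration(name): a dict with "K" (3x3 intrinsics, pixels), "k1" (the pictures are not rectified: a ray, as slopes to the right and down, at radius r is drawn at 1 + k1 r^2 times it, then the intrinsics apply), "R" (3x3) and "t" (3): a world point X has camera coordinates R X + t. Camera axes: x right, y down, z forward; pixel columns grow to the right and rows downward; lengths in mm; the calibration is good to about 2 mm. A picture is of the moment at which its call begins. get_calibration takes no time and is no camera call.
- job_done(): hands the job in; it is judged then, once.
The state is a dict: "t": time; "joints": joint angles; "qvel": joint speeds; "tau": joint torques, N m; "eef_pos": TCP position; "tcp_rot": TCP orientation; "ft_force": force on the tool from outside, world axes, zero at the start; "moment": the same for the moment, N m; "opening": opening from 0.0 (shut) to 1.0 (fully open); "grip_force": force on a finger pad.
Only numpy, scipy, OpenCV 4.12 (cv2) and the standard library are available. Lean on these libraries where they do the work, as an engineer would, in place of code of your own. Each camera call takes 0.05 s, during which the arm holds its last target. There are 200 camera calls.

## Task

The freshly oiled serving paddles must dry flat in the press. Push the wedge, thin end first, along the press's ledge under the arm's side bar until the arm is up against its stop and the wedge is jammed and holds it there by itself; then slide every paddle lying on the counter, blade first and fully home to the back stop, onto the pile under the raised arm. Then pull the wedge out so that the arm comes down and holds the pile, lay the wedge back in the middle of the cork trivet, and leave the jars and other kitchen things where they stand.

Things in the scene. Friction and masses are not known exactly. Their poses are not given: they have to be found in the camera images.
- press: Fixed wooden paddle press. Origin: middle of the seat, at counter level; z up; its open front, where paddles slide in, faces its -x. In its frame, mm: base 12 thick, x -60..100, y -60..125. Four steel pins (8 thick, tops at z 60) at x -30 and 45, y +-45 leave a 66 wide blade 8 play each side. A paddle fully home has its origin at x 11, y 0; its handle ends outside the front at x -98.
- back_stop (a point): Middle of the press's back stop face, at seat level (press x 55, z 12 mm). The stop is 60 wide and 38 high; blades go in up to it.
- ledge (a point): Point on top of the press's ledge (press x 0, y 105, z 51 mm), on its centre line. The ledge is a rail along the press's x, 40 wide, from x -115 to 140, beside the seat, waxed, for the wedge to slide on.
- hold_arm (a joint): Weighted steel arm of the press, hinged at press x 85, z 62 (mm), reaching to the press's front. Radians, grows as the arm rises; it falls by its own weight (0.2 kg, about 1.5 N on the pile). About -0.015 resting on one paddle, 0.06, 0.14, 0.21, 0.29 on two to five; 0.44 is its upper stop.
- foot (a point): Axis of the arm's foot, a round bar 16 thick and 56 long (along y), 105 mm from the hinge; it presses on the blades. At the stop its underside is 67 mm above the counter. A round weight, 38 wide and 16 high, stands on the arm just behind it.
- side_bar (a point): Point of the arm's side bar above the ledge's middle. The bar is round, 10 thick, runs along y from the arm to past the ledge, level with the hinge and 62 mm from it when the arm is down. Its underside is 6 mm above the ledge then, 32 mm at the arm's stop (at press x 29 mm). Sliding the wedge under it takes 3 to 8 N, more when it jams.
- wedge: Waxed wooden wedge 150 long, 30 wide, 80 g. Origin: centre of the underside, x to the thin end, z up. Tail block x -75 to -35, 36 high, to grip across y; from there the top slopes straight down to 3 high at the thin end, x 75. Starts on the trivet. Jammed at the arm's stop its origin is at about press x 52, y 105 mm.
- trivet: Fixed cork trivet 170 x 100, 6 thick, the wedge's place. Origin: centre of its underside, long side along x; z up.
- board0: Flat wooden serving paddle, 8 thick, 45 g: blade 88 long (x) by 66 wide, a handle 65 long and 24 wide from the middle of its -x edge (x -44 to -109 mm). Origin: centre of the blade's underside; x from handle to blade, z up. This one is already home in the press, the bottom of the pile.
- board1: Flat wooden serving paddle, 8 thick, 45 g: blade 88 long (x) by 66 wide, a handle 65 long and 24 wide from the middle of its -x edge (x -44 to -109 mm). Origin: centre of the blade's underside; x from handle to blade, z up. Lies on the counter at the start; may be absent.
- board2: Flat wooden serving paddle, 8 thick, 45 g: blade 88 long (x) by 66 wide, a handle 65 long and 24 wide from the middle of its -x edge (x -44 to -109 mm). Origin: centre of the blade's underside; x from handle to blade, z up. Lies on the counter at the start; may be absent.
- board3: Flat wooden serving paddle, 8 thick, 45 g: blade 88 long (x) by 66 wide, a handle 65 long and 24 wide from the middle of its -x edge (x -44 to -109 mm). Origin: centre of the blade's underside; x from handle to blade, z up. Lies on the counter at the start; may be absent.
- board4: Flat wooden serving paddle, 8 thick, 45 g: blade 88 long (x) by 66 wide, a handle 65 long and 24 wide from the middle of its -x edge (x -44 to -109 mm). Origin: centre of the blade's underside; x from handle to blade, z up. Lies on the counter at the start; may be absent.
- jar1: Glass spice jar with wooden lid, 64 wide, 104 high; a bystander. Origin: underside.
- jar2: Glass spice jar with wooden lid, 64 wide, 104 high; a bystander. Origin: underside.
- bottle: Amber sauce bottle, 64 wide, 210 high; a bystander. Origin: underside.
- onion: Onion, 80 wide, 85 high; a bystander. Origin: underside.
Mind the look-alikes: they are no part of the job. Leave any pink look-alike of the board2 alone. Of the things that look like the wedge, the larger one is meant.

How it is judged:
By the outcome, as a careful person would: the job done as asked, in the order asked, and still so for the second after the job is handed in, with the robot touching nothing.
Of board1, board2, board3, board4 only 3 to 4 are there at a start; the rules pass over those that are not, and their reading is None.
At some moment in a run one of board1, board2, board3, board4 may be knocked a few centimetres aside while the robot is not near it.
Once in a run the grip may slacken for a moment while it holds something.
It also fails if it takes over 210 s, if anything falls off the work surface, if the arm or the gripper's body presses on something with over 40 N, if the wrist force passes 120 N, or if a joint passes its speed limit or range.

## Working session

There is one attempt and no reset: what is moved stays moved. The work goes in short steps, Python scripts to look and compute and a tool call to move; the robot and the scene stay as the last step left them, time stands still between calls to the robot, and variables do not carry over. Pictures are saved under pics/ and viewed, at most 14 in all, crops included, and the job is handed in when it is done.

Besides the shell and the picture viewer there is one more tool, called by a JSON object that holds its "method" and its "body". servo_tool: Moves the arm, as the interface text tells. Its arguments: {"type":"object","properties":{"moves":{"type":"array"}},"required":["moves"]}

```bash
mkdir -p pics; ls; cat > h.py <<'E'
from cell import *
import numpy as np, cv2
def shot(n,save=None):
    im,d=read_camera(n); np.savez(f'/tmp/{n}.npz',im=im,d=d)
    if save: cv2.imwrite('pics/'+save,im)
    return im,d
def world(n,u,v,z):
    """u,v,depth z -> world"""
    c=get_calibration(n);K=np.array(c['K']);R=np.array(c['R']);t=np.array(c['t'])
    x=(np.asarray(u,float)-K[0,2])/K[0,0];y=(np.asarray(v,float)-K[1,2])/K[1,1]
    a,b=x.copy(),y.copy()
    for _ in range(8):
        f=1+c['k1']*(a*a+b*b);a,b=x/f,y/f
    P=np.stack([a*z,b*z,np.ones_like(a)*z],-1)
    return (P-t)@R
def cloud(n,d):
    v,u=np.mgrid[0:d.shape[0],0:d.shape[1]]
    return world(n,u,v,d)
def pix(n,X):
    c=get_calibration(n);K=np.array(c['K'])
    p=np.array(c['R'])@np.array(X,float)+np.array(c['t']);a=p[:2]/p[2];a=a*(1+c['k1']*(a@a))
    return K[0,0]*a[0]+K[0,2],K[1,1]*a[1]+K[1,2]
E
python3 - <<'E'
from h import *
for n in('top','side'):
    im,d=shot(n,n+'0.png');c=get_calibration(n);print(n,np.round(c['R'],3).tolist(),np.round(c['t']),c['K'][0][0],c['k1'],d.min(),d.max())
s=state();print(s['t'],s['eef_pos'],s['tcp_rot'],s['ft_force'])
E
```

```text
pics
top [[-0.017, -1.0, 0.003], [-0.971, 0.016, -0.238], [0.238, -0.007, -0.971]] [   8.  547. 1073.] 407.35068035741165 -0.009843629281115221 0.0 2285.1897
side [[-0.844, -0.537, 0.003], [-0.408, 0.636, -0.655], [0.35, -0.554, -0.756]] [ 440.  267. 1221.] 503.5225914503529 -0.17918610162286677 0.0 3726.3726
0.1 [ 141.77464979 -608.48857951  214.13705291] [-3.14066202e+00 -1.15512692e-04  2.28846523e-01] [-0.13899484  0.46762978  0.4097    ]
```

View pics/top0.png

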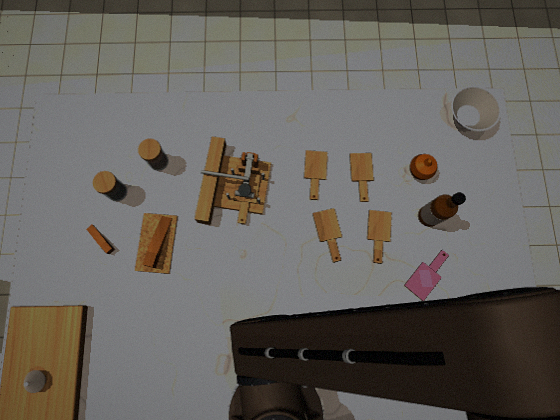

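View pics/side0.png

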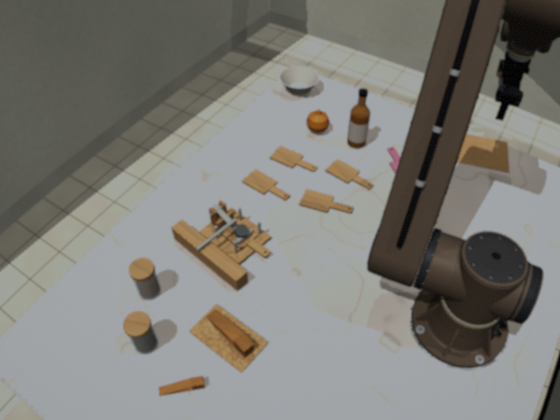

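The top view shows the press at (235,180) with its ledge to the left, the trivet and large wedge at (157,240), and a small look-alike wedge at (99,238). The paddles are at (316,172), (362,174), (328,232) and (380,232), and the pink look-alike is at (428,275). Wedge candidates are (157,240) and (99,238), and I choose the larger, on the trivet. Paddle candidates are the four wooden ones and the pink one, and the pink one is out.

```bash
cat >> h.py <<'E'
def pca(P):
    c=P.mean(0);w,V=np.linalg.eigh(np.cov((P-c).T));return c,V[:,1]
def mask_saturated(im):
    hsv=cv2.cvtColor(im,cv2.COLOR_BGR2HSV);return hsv
def boards(n,im,W,zr=(3,16),roi=None):
    """wood blobs of board height"""
    hsv=cv2.cvtColor(im,cv2.COLOR_BGR2HSV)
    m=((hsv[...,1]>90)&(hsv[...,0]<25)&(hsv[...,2]>50)).astype(np.uint8)
    m[(W[...,2]<zr[0]-6)|(W[...,2]>zr[1])]=0
    m=cv2.morphologyEx(m,cv2.MORPH_OPEN,np.ones((2,2)))
    k,L,S,C=cv2.connectedComponentsWithStats(m)
    out=[]
    for i in range(1,k):
        if S[i,4]<300: continue
        P=W[L==i];c,a=pca(P[:,:2])
        q=(P[:,:2]-c)@a
        if abs(q.min())<q.max(): a=-a;q=-q   # handle = long tail, toward -a
        out.append((C[i].round(),S[i,4],(c+16.2*a).round(1),np.degrees(np.arctan2(a[1],a[0])).round(1),np.ptp(np.percentile(q,[.5,99.5])).round(),np.median(P[:,2]).round(1)))
    return out
E
python3 - <<'E'
from h import *
for n in('top','side'):
    f=np.load(f'/tmp/{n}.npz');im,d=f['im'],f['d'];W=cloud(n,d)
    print(n)
    for b in boards(n,im,W): print(*b)
    hsv=cv2.cvtColor(im,cv2.COLOR_BGR2HSV)
    sat=(hsv[...,1]>90)&(hsv[...,0]<25)
    # ledge
    g=sat&(W[...,2]>46)&(W[...,2]<56)&(W[...,0]>450)&(W[...,0]<850)&(W[...,1]>-150)&(W[...,1]<300)
    m=g.astype(np.uint8);k,L,S,C=cv2.connectedComponentsWithStats(m)
    for i in range(1,k):
        if S[i,4]>60:
            P=W[L==i];r=cv2.minAreaRect(P[:,:2].astype(np.float32));print('z51',C[i].round(),S[i,4],np.round(r[0],1),np.round(r[1],1),round(r[2],1),np.median(P[:,2]))
    # trivet & wedges
    for nm,(lo,hi) in dict(tr=(3,9),wd=(11,46)).items():
        m=(sat&(W[...,2]>lo)&(W[...,2]<hi)&(W[...,1]>150)&(W[...,0]>400)&(W[...,0]<800)).astype(np.uint8);k,L,S,C=cv2.connectedComponentsWithStats(m)
        for i in range(1,k):
            if S[i,4]>100:
                P=W[L==i];r=cv2.minAreaRect(P[:,:2].astype(np.float32));c,a=pca(P[:,:2]);q=(P[:,:2]-c)@a
                print(nm,C[i].round(),S[i,4],np.round(r[0],1),np.round(r[1],1),round(r[2],1),'pca',np.degrees(np.arctan2(a[1],a[0])).round(1),'z at ends',np.median(P[q<np.percentile(q,15),2]).round(),np.median(P[q>np.percentile(q,85),2]).round(),a.round(2))
im=np.load('/tmp/top.npz')['im'];im2=np.load('/tmp/side.npz')['im']
a=cv2.resize(im[120:285,80:290],None,fx=3,fy=3,interpolation=2);a=cv2.resize(a,(500,393));b=cv2.resize(im2[190:400,120:300],(300,350))
o=np.zeros((393,800,3),np.uint8);o[:,:500]=a;o[:350,500:]=b;cv2.imwrite('pics/c1.png',cv2.convertScaleAbs(o,alpha=1.5))
E
```

```text
top
[316. 171.] 755 [ 689.6 -138.2] -8.4 149.0 6.6
[362. 173.] 771 [ 681.6 -275.8] 0.1 149.0 6.7
[262. 189.] 479 [632.2  25.3] -8.3 318.0 10.4
[227. 194.] 576 [617.3 133.2] 12.5 108.0 11.1
[329. 231.] 846 [ 504.  -164.3] 6.5 151.0 6.7
[380. 232.] 854 [ 498.5 -317. ] -15.2 152.0 6.8
[157. 243.] 1408 [478.1 332.6] 5.3 178.0 4.7
z51 [214. 154.] 437 [715.2 165.9] [ 39.2 107.8] 80.2 49.94853069215521
z51 [205. 197.] 599 [585.9 188.3] [ 39.2 138.2] 80.2 49.7622787070148
tr [157. 237.] 859 [473.1 334.4] [ 99.5 150.4] 84.7 pca 180.0 z at ends 5.0 5.0 [-1.  0.]
wd [213. 200.] 200 [582.9 167.2] [ 40.8 151.9] 66.7 pca 163.3 z at ends 18.0 28.0 [-0.96  0.29]
wd [156. 243.] 560 [463.9 327.3] [ 32.6 138. ] 75.1 pca 165.9 z at ends 16.0 40.0 [-0.97  0.24]
wd [103. 243.] 186 [467.9 489.7] [79.1 21.7] 44.2 pca 45.5 z at ends 21.0 14.0 [0.7  0.71]
side
[485. 154.] 1234 [ 134.7 -670. ] -88.6 178.0 1.6
[291. 159.] 433 [ 664. -272.] -56.7 1228.0 9.0
[347. 174.] 480 [ 495.2 -306.8] -5.8 144.0 8.7
[265. 185.] 514 [ 680.3 -137.4] -39.8 129.0 8.4
[323. 203.] 566 [ 490.  -168.5] -61.1 245.0 8.3
[233. 250.] 481 [610.9 115.7] -40.0 133.0 12.0
[228. 340.] 1751 [471.4 340.7] -20.8 174.0 6.2
z51 [189. 234.] 409 [715.7 166.1] [40.8 98.4] 81.5 51.364368766817066
z51 [223. 261.] 715 [585.1 188.7] [ 42.9 142.9] 78.7 50.96424835153642
tr [237. 325.] 293 [471.7 301. ] [143.1  37.3] 0.3 pca 174.6 z at ends 6.0 6.0 [-1.    0.09]
tr [217. 341.] 859 [473.1 364.8] [ 52.2 151.7] 77.6 pca 169.3 z at ends 6.0 6.0 [-0.98  0.18]
wd [211. 264.] 479 [635.5 186.3] [ 38.  245.7] 82.4 pca 172.9 z at ends 28.0 29.0 [-0.99  0.12]
wd [230. 331.] 696 [465.1 328.9] [ 32.6 141.1] 75.0 pca 163.0 z at ends 15.0 41.0 [-0.96  0.29]
wd [187. 384.] 310 [469.2 494.5] [84.6 22.4] 42.8 pca -137.8 z at ends 13.0 25.0 [-0.74 -0.67]
```

View pics/c1.png

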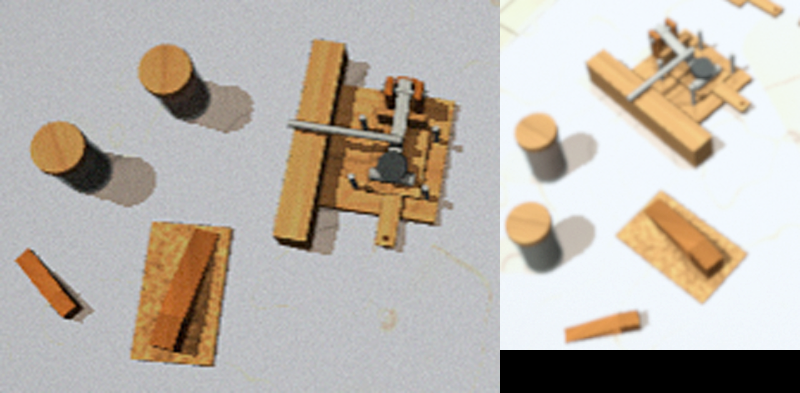

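The close crop confirms the choice. The large wedge lies on the trivet with its tall tail toward the robot and its thin end toward +x. The ledge is left of the press and the front faces down in the image. Next I refine with plane intersection and rectangle fits.

```bash
cat >> h.py <<'E'
def onplane(n,u,v,z):
    A=world(n,u,v,np.full(np.shape(u),500.));B=world(n,u,v,np.full(np.shape(u),1000.))
    s=(z-A[...,2])/(B[...,2]-A[...,2]);return A+(B-A)*s[...,None]
def fitboards(n,im,seeds,z=8.,hmax=25):
    from scipy.optimize import minimize
    hsv=cv2.cvtColor(im,cv2.COLOR_BGR2HSV)
    m=((hsv[...,1]>90)&(hsv[...,0]<hmax)&(hsv[...,2]>50))
    v,u=np.mgrid[0:420,0:560];G=onplane(n,u,v,z)[...,:2]
    res=[]
    for s in seeds:
        near=np.hypot(*(G-np.array(s[:2])).transpose(2,0,1))<150
        P=G[near];M=m[near]
        def cost(p):
            c,sn=np.cos(p[2]),np.sin(p[2]);d=P-p[:2];x=d[:,0]*c+d[:,1]*sn;y=-d[:,0]*sn+d[:,1]*c
            sg=lambda t:1/(1+np.exp(-np.clip(t/1.,-30,30)))
            blade=np.minimum(44-abs(x),33-abs(y));h=np.minimum(np.minimum(x+109,-40-x),12-abs(y))
            return ((sg(np.maximum(blade,h))-M)**2).sum()
        r=min((minimize(cost,[s[0],s[1],a],method='Nelder-Mead',options=dict(initial_simplex=np.array([[s[0],s[1],a],[s[0]+12,s[1],a],[s[0],s[1]+12,a],[s[0],s[1],a+.15]]))) for a in (s[2]-.15,s[2],s[2]+.15)),key=lambda r:r.fun)
        res.append((*r.x[:2].round(1),round(np.degrees(r.x[2]),1),round(r.fun/max(1,M.sum()),2)))
    return res
E
python3 - <<'E'
from h import *
seeds=[(690,-138,0),(682,-276,0),(504,-164,0.1),(498,-317,-.1)]
for n in('top','side'):
    f=np.load(f'/tmp/{n}.npz');im,d=f['im'],f['d'];W=cloud(n,d)
    print(n,fitboards(n,im,seeds))
    hsv=cv2.cvtColor(im,cv2.COLOR_BGR2HSV);sat=(hsv[...,1]>90)&(hsv[...,0]<25)
    b=(W[...,0]>380)&(W[...,0]<600)&(W[...,1]>250)&(W[...,1]<420)&sat
    P=W[b&(W[...,2]>2)&(W[...,2]<50)];r=cv2.minAreaRect(P[:,:2].astype(np.float32));print('trivet all',r)
    Q=W[b&(W[...,2]>34)&(W[...,2]<46)];print('tail top',len(Q),cv2.minAreaRect(Q[:,:2].astype(np.float32)),np.median(Q[:,2]))
    L=W[sat&(W[...,2]>46)&(W[...,2]<55)&(W[...,0]>480)&(W[...,0]<800)&(W[...,1]>130)&(W[...,1]<230)];print('ledge',cv2.minAreaRect(L[:,:2].astype(np.float32)))
    # dark round weight and board0 handle, obstacles
    D=W[(hsv[...,2]<60)&(W[...,2]>50)&(W[...,2]<110)&(np.hypot(W[...,0]-600,W[...,1]-80)<60)];print('weight',len(D),D[:,:2].mean(0),np.percentile(D[:,2],[5,95]) if len(D) else '')
    o,_=d.shape
    for nm,z,reg in(('jars',104,(560,800,250,500)),('onion/bottle',80,(500,800,-700,-380))):
        T=W[(W[...,2]>20)&(W[...,2]<215)&(W[...,0]>reg[0])&(W[...,0]<reg[1])&(W[...,1]>reg[2])&(W[...,1]<reg[3])]
        print(nm,np.percentile(T,[2,50,98],axis=0).round().tolist())
E
```

```text
top [(np.float64(693.6), np.float64(-134.8), np.float64(-5.7), np.float64(0.44)), (np.float64(685.3), np.float64(-272.9), np.float64(0.2), np.float64(0.39)), (np.float64(507.9), np.float64(-160.2), np.float64(12.3), np.float64(0.44)), (np.float64(503.4), np.float64(-312.5), np.float64(-7.1), np.float64(0.37))]
trivet all ((464.2200622558594, 335.59454345703125), (100.11216735839844, 169.80526733398438), 84.55203247070312)
tail top 239 ((431.1744079589844, 335.982666015625), (31.316505432128906, 76.5365219116211), 75.07384490966797) 39.67774250035106
ledge ((643.0784301757812, 178.40139770507812), (39.25006866455078, 254.27735900878906), 80.18241882324219)
weight 59 [615.69513411  77.69893359] [50.19493233 61.19788278]
jars [[591.0, 311.0, 24.0], [645.0, 430.0, 101.0], [738.0, 484.0, 106.0]]
onion/bottle [[502.0, -645.0, 30.0], [544.0, -444.0, 72.0], [793.0, -414.0, 210.0]]
side [(np.float64(690.4), np.float64(-132.6), np.float64(-5.6), np.float64(0.44)), (np.float64(681.9), np.float64(-271.0), np.float64(0.0), np.float64(0.42)), (np.float64(505.1), np.float64(-158.1), np.float64(12.2), np.float64(0.44)), (np.float64(500.6), np.float64(-310.4), np.float64(-7.3), np.float64(0.44))]
trivet all ((462.7821960449219, 338.000732421875), (97.40496826171875, 166.90249633789062), 84.1268310546875)
tail top 341 ((428.548095703125, 338.6318359375), (31.68817138671875, 77.52027893066406), 73.53695678710938) 40.426513625420895
ledge ((639.0635375976562, 178.02023315429688), (43.78456115722656, 253.22811889648438), 80.20659637451172)
weight 3 [616.38698563  91.64629535] [50.73488334 52.58422863]
jars [[589.0, 318.0, 23.0], [644.0, 437.0, 101.0], [735.0, 490.0, 108.0]]
onion/bottle [[502.0, -640.0, 23.0], [538.0, -439.0, 70.0], [794.0, -412.0, 210.0]]
```

{"method": "servo_tool", "body": {"moves": [0.1,0.06,0.1,0.04,1,0.75,0.9,0.125,0.46,1,0.75,0.9,0.125,0.46,1,0.75,0.9,0.125,0.46,1,0.75,0.9,0.125,0.46,1,0.75,0.9,0.125,0.46,1,0.75,0.9,0.125,0.46,1,0.75,0.9,0.125,0.46,1,0.75,0.9,0.125,0.46,1,0.75,0.9,0.125,0.46,1,0.75,0.9,0.125,0.46,1,0.75,0.9,0.125,0.46,1]}}

```text
t: 1.1
eef_pos: [443.4, -245.6, 264.8]
tcp_rot: [3.141, -0.0, 1.683]
ft_force: [-0.1, -0.1, 0.1]
opening: 0.999
grip_force: 0.0
```

{"method": "servo_tool", "body": {"moves": [0,1,0,0.382,1,0,1,0,0.382,1,0,1,0,0.382,1,0,1,0,0.382,1,0,1,0,0.382,1,0,1,0,0.382,1,0,1,0,0.382,1,0,1,0,0.382,1,0,1,0,0.382,1,0,1,0,0.382,1,0,1,0,0.382,1,0,1,0,0.382,1]}}

```text
t: 2.1
eef_pos: [441.4, 152.3, 264.4]
tcp_rot: [-3.141, -0.001, 2.876]
ft_force: [-0.6, -0.8, -0.2]
opening: 1.001
grip_force: 0.0
```

```bash
python3 -c "
from h import *
s=state();print(s['t'],s['eef_pos'],s['tcp_rot'],np.round(s['joints'],2))"
```

```text
2.1 [441.39577295 152.28942249 264.35666518] [-3.14126499e+00 -5.42013784e-04  2.87631030e+00] [ 0.19  0.21  1.86 -0.    1.07 -1.11]
```

{"method": "servo_tool", "body": {"moves": [-0.0675,0.475,-0.2,0,1,-0.0675,0.475,-0.2,0,1,-0.0675,0.475,-0.2,0,1,-0.0675,0.475,-0.2,0,1,-0.0675,0.475,-0.2,0,1,-0.0675,0.475,-0.2,0,1,-0.0675,0.475,-0.3,0,1,-0.0675,0.475,-0.4,0,1,-0.0675,0.475,-0.5,0,1,-0.0675,0.475,-0.56,0,1,-0.0675,0.475,-0.61,0,1,-0.0675,0.475,-0.61,0,1]}}

```text
t: 3.1
eef_pos: [414.0, 339.0, 17.4]
tcp_rot: [-3.137, -0.004, 2.871]
ft_force: [-0.1, -0.3, 0.4]
opening: 0.999
grip_force: 0.0
```

```bash
python3 -c "
from h import *
im,d=shot('top');im2,d2=shot('side')
a=cv2.resize(im[150:300,60:270],(420,300));b=cv2.resize(im2[250:400,140:300],(320,300))
cv2.imwrite('pics/c2.png',cv2.convertScaleAbs(np.hstack([a,b]),alpha=1.5))"
```

```text
(no output)
```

View pics/c2.png

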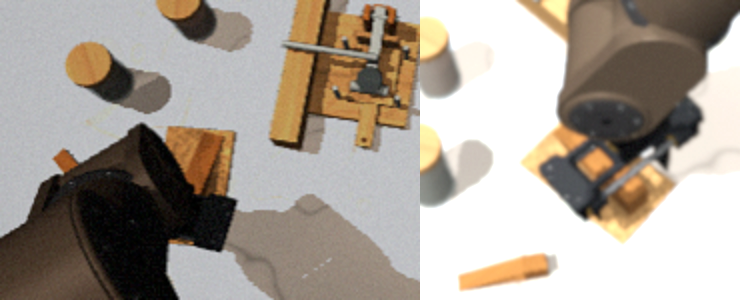

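The side view shows the gripper straddling the wedge's tail block. I close and lift.

{"method": "servo_tool", "body": {"moves": [0,0,0,0,0.2,0,0,0,0,0,0,0,0,0,0,0,0,0,0,0,0,0,0,0,0,0,0,0,0,0,0,0,0,0,0,0,0,0,0,0,0,0,0.06,0,0,0,0,0.16,0,0,0,0,0.25,0,0,0,0,0.25,0,0]}}

```text
t: 4.2
eef_pos: [416.7, 342.7, 126.4]
tcp_rot: [3.135, 0.006, 2.874]
ft_force: [0.5, 0.2, -0.5]
opening: 0.213
grip_force: 0.0
```

```bash
python3 -c "
from h import *
im,d=shot('top');im2,d2=shot('side')
s=state();print(s['eef_pos'],s['tcp_rot'],s['opening'],s['grip_force'])
for n,im,d in(('top',im,d),('side',im2,d2)):
    W=cloud(n,d);hsv=cv2.cvtColor(im,cv2.COLOR_BGR2HSV);sat=(hsv[...,1]>90)&(hsv[...,0]<25)
    b=(W[...,0]>380)&(W[...,0]<600)&(W[...,1]>250)&(W[...,1]<420)&sat&(W[...,2]>70)&(W[...,2]<160)
    P=W[b];print(n,len(P),cv2.minAreaRect(P[:,:2].astype(np.float32)),np.percentile(P,[1,50,99],axis=0).round())
"
```

```text
[415.07773678 341.53459668 121.81175018] [3.13954343e+00 1.80698931e-03 2.87413704e+00] 0.13327286204309902 0.0Traceback (most recent call last):
  File "<string>", line 8, in <module>
    P=W[b];print(n,len(P),cv2.minAreaRect(P[:,:2].astype(np.float32)),np.percentile(P,[1,50,99],axis=0).round())
                                                                      ~~~~~~~~~~~~~^^^^^^^^^^^^^^^^^^^^
    return _quantile_unchecked(
        a, q, axis, out, overwrite_input, method, keepdims, weights)
    return _ureduce(a,
                    func=_quantile_ureduce_func,
    ...<5 lines>...
                    overwrite_input=overwrite_input,
                    method=method)
    r = func(a, **kwargs)
    result = _quantile(arr,
                       quantiles=q,
    ...<2 lines>...
                       out=out,
                       weights=wgt)
    slices_having_nans = np.isnan(arr[-1, ...])
                                  ~~~^^^^^^^^^
IndexError: index -1 is out of bounds for axis 0 with size 0
```

{"method": "servo_tool", "body": {"moves": [0,-0.3,0,0,1,0,-0.3,0,0,1,0,-0.3,0,0,1,0,-0.3,0,0,1,0,-0.3,0,0,1,0,-0.3,0,0,1,0,-0.3,0,0,1,0,-0.3,0,0,1,0,-0.3,0,0,1,0,-0.3,0,0,1,0,-0.3,0,0,1,0,-0.3,0,0,1]}}

```text
t: 5.3
eef_pos: [414.7, 221.5, 120.7]
tcp_rot: [3.141, 0.0, 2.874]
ft_force: [0.3, -0.1, 0.7]
opening: 0.919
grip_force: 0.0
```

```bash
cat >> h.py <<'E'
def wedge(zb=0):
    for n in('top','side'):
        im,d=shot(n);W=cloud(n,d);hsv=cv2.cvtColor(im,cv2.COLOR_BGR2HSV);sat=(hsv[...,1]>90)&(hsv[...,0]<25)
        b=(W[...,0]>380)&(W[...,0]<600)&(W[...,1]>250)&(W[...,1]<420)&sat
        for lo,hi in((11,46),(34,46)):
            P=W[b&(W[...,2]>lo)&(W[...,2]<hi)]
            if len(P)>20:print(n,len(P),np.round(np.hstack(cv2.minAreaRect(P[:,:2].astype(np.float32))),1),np.median(P[:,2]).round(1))
E
python3 -c "
from h import *
wedge();s=state();print(s['t'],s['eef_pos'],s['opening'])"
```

```text
side 800 [470.1 342.2  72.7 156.1  74.5] 30.5
side 331 [428.4 338.6  30.6  74.7  75.2] 40.5
5.4 [414.73553893 221.35565476 120.66552589] 0.9766484269047947
```

The wedge hasn't moved; the fingers need about 1 s to close, so I'll allow that.

{"method": "servo_tool", "body": {"moves": [0,0.3,0,0,1,0,0.3,0,0,1,0,0.3,0,0,1,0,0.3,0,0,1,0,0.3,-0.08,0,1,0,0.3,-0.16,0,1,0,0.3,-0.22,0,1,0,0.3,-0.25,0,1,0,0.3,-0.25,0,0.6,0,0.3,-0.25,0,0,0,0.3,-0.25,0,0,0,0.3,-0.25,0,0]}}

```text
t: 6.4
eef_pos: [415.3, 341.5, 21.8]
tcp_rot: [3.14, 0.001, 2.874]
ft_force: [0.2, -0.5, 0.7]
opening: 0.773
grip_force: 0.0
```

{"method": "servo_tool", "body": {"moves": [0,0,0,0,0,0,0,0,0,0,0,0,0,0,0,0,0,0,0,0,0,0,0,0,0,0,0,0,0,0,0,0,0,0,0,0,0,0,0,0,0,0,0,0,0]}}

```text
t: 7.15
eef_pos: [414.8, 341.3, 20.7]
tcp_rot: [3.141, 0.0, 2.874]
ft_force: [-1.5, -0.6, 1.2]
opening: 0.313
grip_force: 29.9
```

{"method": "servo_tool", "body": {"moves": [0,0,0.03,0,0,0,0,0.1,0,0,0,0,0.2,0,0,0,0,0.25,0,0,0.06,-0.1,0.25,0.01,0,0.12,-0.2,0.25,0.02,0,0.18,-0.27,0.25,0.0307,0,0.2325,-0.35,0.25,0.0307,0,0.2325,-0.35,0.2,0.0307,0,0.2325,-0.35,0.15,0.0307,0,0.2325,-0.35,0.15,0.0307,0,0.2325,-0.35,0.15,0.0307,0]}}

```text
t: 8.15
eef_pos: [507.3, 201.1, 80.2]
tcp_rot: [-3.141, -0.002, 2.97]
ft_force: [0.1, 0.9, -0.2]
opening: 0.316
grip_force: 29.9
```

```bash
python3 -c "
from h import *
s=state();print(s['t'],s['eef_pos'],s['tcp_rot'],s['opening'],s['grip_force'],s['ft_force'])
im,d=shot('top');im2,d2=shot('side')
for n,im,d in(('top',im,d),('side',im2,d2)):
    W=cloud(n,d);hsv=cv2.cvtColor(im,cv2.COLOR_BGR2HSV)
    p=[pix(n,(x,y,z)) for x,y,z in((638,192,51),)];print(n,p)
a=cv2.resize(im[110:260,140:300],(427,400));b=cv2.resize(im2[180:320,150:300],(370,345));b=cv2.copyMakeBorder(b,0,55,0,0,0)
cv2.imwrite('pics/c3.png',cv2.convertScaleAbs(np.hstack([a,b]),alpha=1.5))"
```

```text
8.15 [507.2838111  201.1018938   80.16107248] [-3.14074767e+00 -2.06742560e-03  2.97027684e+00] 0.31584171176233666 29.895110428333282 [ 0.14806246  0.86767484 -0.20747048]
top [(np.float64(204.50885115665585), np.float64(179.13473342497866))]
side [(np.float64(205.2538207184209), np.float64(252.5562438110098))]
```

View pics/c3.png

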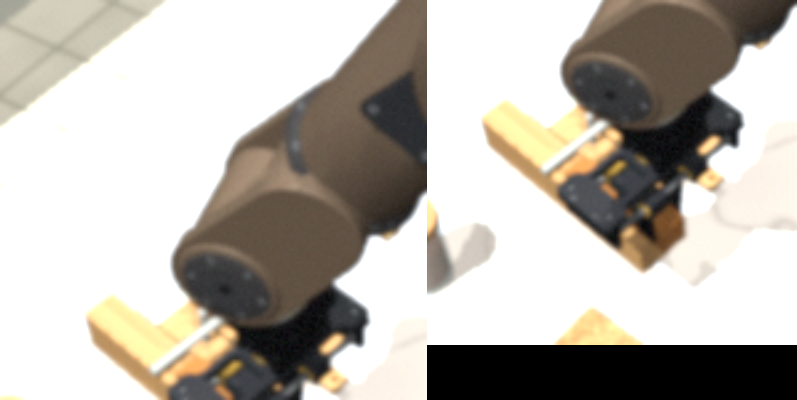

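The wedge sits over the ledge's front end, in line with it. I lower it onto the ledge and check the contact force.

{"method": "servo_tool", "body": {"moves": [0,0,-0.015,0,0,0,0,-0.028,0,0,0,0,-0.036,0,0,0,0,-0.036,0,0,0,0,-0.036,0,0]}}

```text
t: 8.67
eef_pos: [507.7, 201.4, 66.2]
tcp_rot: [-3.142, -0.0, 2.971]
ft_force: [0.4, -0.0, -1.0]
opening: 0.312
grip_force: 30.0
```

{"method": "servo_tool", "body": {"moves": [0.025,-0.0043,0,0,0,0.049,-0.0085,0,0,0,0.074,-0.0128,0,0,0,0.0985,-0.017,0,0,0,0.123,-0.0213,0,0,0,0.148,-0.0255,0,0,0,0.172,-0.0298,0,0,0,0.172,-0.0298,0,0,0]}}

```text
t: 9.33
eef_pos: [578.7, 188.9, 66.1]
tcp_rot: [3.141, 0.001, 2.97]
ft_force: [1.2, -0.3, -2.3]
opening: 0.315
grip_force: 30.0
```

{"method": "servo_tool", "body": {"moves": [0.025,-0.0043,0,0,0,0.049,-0.0085,0,0,0,0.074,-0.0128,0,0,0,0.074,-0.0128,0,0,0]}}

```text
t: 9.67
eef_pos: [608.3, 183.8, 66.2]
tcp_rot: [3.141, 0.002, 2.97]
ft_force: [0.9, 0.4, -4.1]
opening: 0.315
grip_force: 30.0
```

```bash
python3 -c "
from h import *
im,d=shot('top');im2,d2=shot('side')
a=cv2.resize(im[110:260,140:300],(427,400));b=cv2.resize(im2[180:320,150:300],(370,345));b=cv2.copyMakeBorder(b,0,55,0,0,0)
cv2.imwrite('pics/c4.png',cv2.convertScaleAbs(np.hstack([a,b]),alpha=1.5))"
```

```text
(no output)
```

View pics/c4.png

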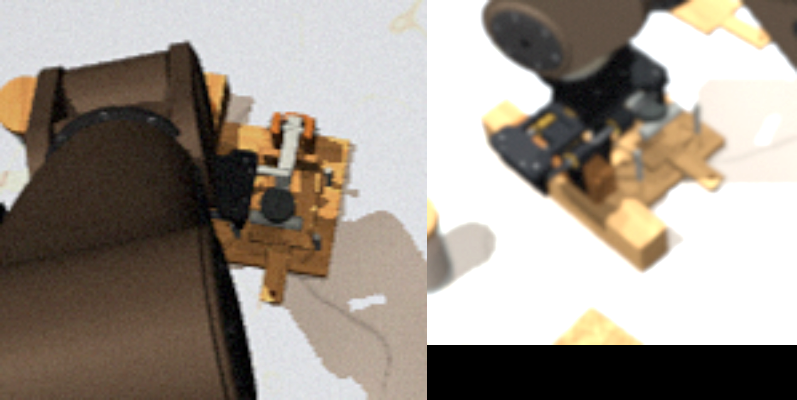

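The arm is rising as the wedge goes in. I push on in small steps to the jam.

{"method": "servo_tool", "body": {"moves": [0.0125,-0.0021,0,0,0,0.025,-0.0043,0,0,0,0.037,-0.0064,0,0,0,0.037,-0.0064,0,0,0]}}

```text
t: 10.1
eef_pos: [621.9, 181.5, 66.2]
tcp_rot: [3.141, 0.001, 2.97]
ft_force: [0.5, -0.0, -4.2]
opening: 0.313
grip_force: 30.0
```

{"method": "servo_tool", "body": {"moves": [0.005,-0.0009,0,0,0,0.01,-0.0017,0,0,0,0.01,-0.0017,0,0,0]}}

```text
t: 10.35
eef_pos: [625.3, 180.9, 66.2]
tcp_rot: [3.141, 0.0, 2.97]
ft_force: [0.1, -0.7, -2.9]
opening: 0.316
grip_force: 30.0
```

{"method": "servo_tool", "body": {"moves": [0.005,-0.0009,0,0,0,0.01,-0.0017,0,0,0,0.01,-0.0017,0,0,0]}}

```text
t: 10.6
eef_pos: [629.2, 180.3, 66.2]
tcp_rot: [3.141, 0.0, 2.97]
ft_force: [-0.1, 0.1, -3.0]
opening: 0.311
grip_force: 30.0
```

{"method": "servo_tool", "body": {"moves": [0.005,-0.0009,0,0,0,0.01,-0.0017,0,0,0,0.01,-0.0017,0,0,0]}}

```text
t: 10.85
eef_pos: [631.5, 179.7, 65.7]
tcp_rot: [-3.141, -0.004, 2.97]
ft_force: [-7.8, 1.1, -2.0]
opening: 0.313
grip_force: 30.0
```

```bash
python3 -c "
from h import *
for k in range(2):
  im,d=shot('top');s=state();print(s['ft_force'],s['moment'],s['tau'])
W=cloud('top',d);P=W[(np.hypot(W[...,0]-615,W[...,1]-78)<35)];hist=np.percentile(P[:,2],[5,25,50,75,95]);print(hist)"
```

```text
[-8.33130365  0.51995789 -2.35419143] [ 0.24175345  1.08669135 -0.02847244] [-2.06241913e+00 -7.11141801e+01 -2.54902267e+01 -4.48930319e-01
 -1.64202914e+00 -1.98287226e-02]
[-7.58108906  0.97767046 -1.98210685] [0.25567273 1.08114126 0.02399906] [-1.99142531e+00 -7.12734318e+01 -2.54098946e+01 -4.54089744e-01
 -1.64985929e+00 -1.65194843e-02]
[ 16.47639105  21.03490017  89.04040389 182.99438902 188.5729201 ]
```

{"method": "servo_tool", "body": {"moves": [0.003,-0.0005,0,0,0,0.006,-0.001,0,0,0,0.006,-0.001,0,0,0]}}

```text
t: 11.2
eef_pos: [632.2, 179.6, 65.7]
tcp_rot: [-3.14, -0.007, 2.971]
ft_force: [-15.7, 2.5, 2.1]
opening: 0.314
grip_force: 30.0
```

{"method": "servo_tool", "body": {"moves": [0.003,-0.0005,0,0,0,0.006,-0.001,0,0,0,0.006,-0.001,0,0,0]}}

```text
t: 11.45
eef_pos: [633.8, 179.3, 65.6]
tcp_rot: [-3.14, -0.009, 2.971]
ft_force: [-19.8, 3.1, 3.9]
opening: 0.315
grip_force: 30.0
```

{"method": "servo_tool", "body": {"moves": [0,0,0,0,0.5,-0.005,0.001,0,0,0.6,-0.008,0.001,0,0,0.6,-0.008,0.001,0,0,0.6,-0.008,0.001,0,0,0.6,-0.008,0.001,0.03,0,0.6,-0.008,0.001,0.1,0,0.6,-0.008,0.001,0.2,0,0.6,-0.008,0.001,0.3,0,0.6,-0.05,-0.1,0.4,0,0.6,-0.1,-0.3,0.4,0,0.6,-0.2,-0.5,0.4,0,0.6]}}

```text
t: 12.45
eef_pos: [596.7, 71.7, 224.8]
tcp_rot: [3.141, 0.005, 2.972]
ft_force: [0.4, -0.7, -0.1]
opening: 0.599
grip_force: 0.0
```

{"method": "servo_tool", "body": {"moves": [-0.1,-0.1,0,0,0.6,-0.2,-0.2,0,0,0.6,-0.3,-0.3,0,0,0.6,-0.35,-0.4,0,0,0.6,-0.35,-0.5,0,0,0.6,-0.35,-0.5,0,0,0.6]}}

```text
t: 12.95
eef_pos: [454.9, -128.9, 222.8]
tcp_rot: [-3.141, 0.002, 2.971]
ft_force: [1.3, -0.9, 1.3]
opening: 0.6
grip_force: 0.0
```

```bash
python3 -c "
from h import *
im,d=shot('top');im2,d2=shot('side');s=state();print(s['t'],s['eef_pos'],s['tcp_rot'])
seeds=[(692,-134,-.1),(683.6,-272,0),(506.5,-159,.21),(502,-311.5,-.12)]
for n,i in(('top',im),('side',im2)): print(n,[tuple(map(float,b)) for b in fitboards(n,i,seeds)])
a=cv2.resize(im[110:260,140:300],(427,400));b=cv2.resize(im2[180:320,150:300],(370,345));b=cv2.copyMakeBorder(b,0,55,0,0,0)
cv2.imwrite('pics/c5.png',cv2.convertScaleAbs(np.hstack([a,b]),alpha=1.5))"
```

```text
13.05 [ 454.80680277 -131.88328578  222.70567896] [-3.14051646e+00  1.63633927e-03  2.96526147e+00]
top [(693.3, -134.6, -4.3, 0.76), (684.9, -272.7, -0.9, 0.73), (590.4, -238.8, -64.0, 0.7), (502.7, -313.6, -8.9, 0.9)]
side [(690.8, -132.9, -6.0, 0.44), (682.1, -270.8, 0.4, 0.46), (504.8, -157.8, 12.5, 0.44), (500.8, -310.0, -7.1, 0.49)]
```

View pics/c5.png

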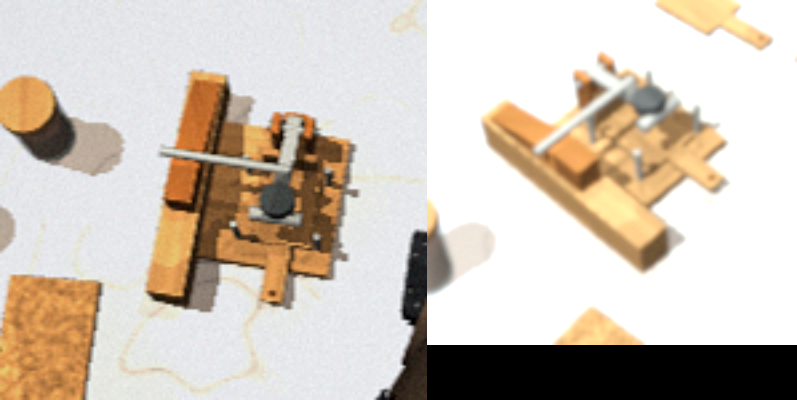

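The wedge holds the arm at its stop by itself. Next is the near-left paddle: I go above its handle, with the grip at board x -97.

{"method": "servo_tool", "body": {"moves": [-0.108,-0.119,-0.1,0.123,0.6,-0.108,-0.119,-0.2,0.123,0.6,-0.108,-0.119,-0.3,0.123,0.6,-0.108,-0.119,-0.36,0.123,0.6,-0.108,-0.119,-0.4,0.123,0.6,-0.108,-0.119,-0.4,0.123,0.6,-0.108,-0.119,-0.4,0.123,0.6]}}

```text
t: 13.63
eef_pos: [413.2, -175.0, 61.7]
tcp_rot: [3.141, -0.001, -2.926]
ft_force: [0.5, -0.1, 1.0]
opening: 0.599
grip_force: 0.0
```

```bash
python3 -c "
from h import *
im2,d2=shot('side');s=state();print(s['t'],s['eef_pos'],s['tcp_rot'],np.round(s['joints'],2))
print([tuple(map(float,b)) for b in fitboards('side',im2,[(506.5,-159,.21)])])"
```

```text
13.6833 [ 413.73274734 -175.22807681   62.60658036] [-3.14105908e+00  7.04922875e-04 -2.92614082e+00] [-0.55  0.49  2.13  0.    0.52 -2.33]
[(505.5, -158.1, 13.0, 0.4)]
```

{"method": "servo_tool", "body": {"moves": [-0.005,-0.011,-0.06,0,0.6,-0.005,-0.011,-0.11,0,0.6,-0.005,-0.011,-0.14,0,0.6,-0.005,-0.011,-0.149,0,0.6,-0.005,-0.011,-0.149,0,0.2,-0.005,-0.011,-0.149,0,0,-0.005,-0.011,-0.149,0,0,-0.005,-0.011,-0.149,0,0,-0.005,-0.011,-0.149,0,0,-0.005,-0.011,-0.149,0,0,-0.005,-0.011,-0.149,0,0,-0.005,-0.011,-0.149,0,0]}}

```text
t: 14.68
eef_pos: [411.2, -179.7, 2.4]
tcp_rot: [-3.141, 0.001, -2.926]
ft_force: [-1.1, -0.4, 7.9]
opening: 0.245
grip_force: 30.0
```

{"method": "servo_tool", "body": {"moves": [0,0,0.03,0,0,0,0,0.1,0,0,0,0.08,0.12,-0.02,0,0,0.18,0.12,-0.05,0,0,0.28,0.12,-0.08,0,0,0.38,0.12,-0.11,0,0,0.48,0.12,-0.123,0,-0.005,0.58,0.12,-0.123,0,-0.005,0.66,0.12,-0.123,0,-0.005,0.71,0.12,-0.123,0,-0.005,0.729,0.12,-0.123,0,-0.005,0.729,0.12,-0.123,0]}}

```text
t: 15.68
eef_pos: [408.6, 113.1, 49.9]
tcp_rot: [3.142, -0.0, 2.973]
ft_force: [-2.2, 0.1, -0.6]
opening: 0.248
grip_force: 29.7
```

```bash
cat >> h.py <<'E'
O=np.array([611.3,76.9]);PY=np.radians(-9.8);EX=np.array([np.cos(PY),np.sin(PY)]);EY=np.array([-EX[1],EX[0]])
def topress(p): d=np.array(p[:2])-O; return (d@EX).round(1),(d@EY).round(1)
def toworld(x,y): return (O+x*EX+y*EY).round(1)
E
python3 -c "
from h import *
im,d=shot('top');im2,d2=shot('side');s=state();print(s['t'],s['eef_pos'],s['tcp_rot'],s['opening'],s['grip_force'],topress(s['eef_pos']))
z=s['eef_pos'][2]-2.4+8;e=s['eef_pos'][:2]+97*EX
for n,i in(('top',im),('side',im2)): print(n,[tuple(map(float,b)) for b in fitboards(n,i,[(*e,PY)],z=z)])
# blade height
for n,D in(('top',d),('side',d2)):
  W=cloud(n,D);m=(abs((W[...,:2]-e)@EX)<40)&(abs((W[...,:2]-e)@EY)<28)&(W[...,2]>25)&(W[...,2]<80);P=W[m]
  if len(P)>50: print(n,len(P),np.linalg.lstsq(np.c_[(P[:,:2]-e)@EX,(P[:,:2]-e)@EY,np.ones(len(P))],P[:,2],rcond=None)[0].round(3),'exp top',z)
a=cv2.resize(im[110:260,140:300],(427,400));b=cv2.resize(im2[180:320,150:300],(370,345));b=cv2.copyMakeBorder(b,0,55,0,0,0)
cv2.imwrite('pics/c6.png',cv2.convertScaleAbs(np.hstack([a,b]),alpha=1.5))"
```

```text
15.7833 [408.8690264  111.49360324  49.87729379] [-3.14157617e+00 -1.97446494e-04  2.97097065e+00] 0.24602668207619544 29.698558151721954 (np.float64(-205.4), np.float64(-0.4))
top [(596.7, 47.8, -10.8, 0.79)]
side [(586.8, 143.2, -50.2, 0.67)]
```

View pics/c6.png

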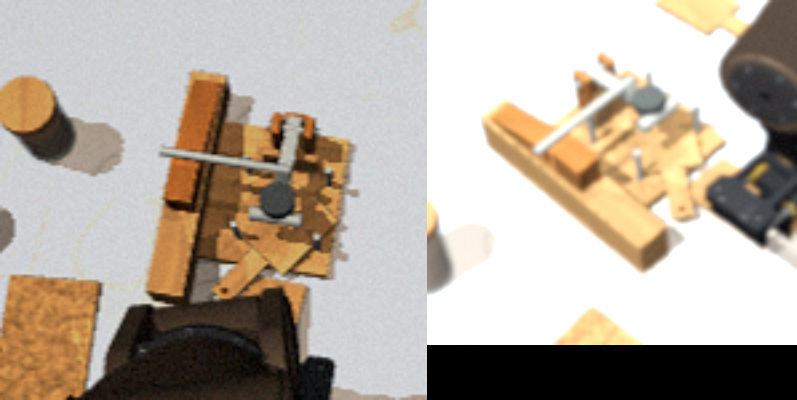

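```bash
python3 -c "
from h import *
for n in('top','side'):
  f=np.load(f'/tmp/{n}.npz');W=cloud(n,f['d']);im=f['im']
  hsv=cv2.cvtColor(im,cv2.COLOR_BGR2HSV);sat=(hsv[...,1]>90)&(hsv[...,0]<25)
  x=(W[...,:2]-O)@EX;y=(W[...,:2]-O)@EY
  for a in range(-130,-20,10):
    r=[]
    for b in range(-50,80,10):
      m=sat&(x>=a)&(x<a+10)&(y>=b)&(y<b+10);r.append(int(np.median(W[m][:,2])) if m.sum()>3 else None)
    print(n,a,r)
"
```

```text
top -130 [None, None, None, None, None, None, None, None, None, None, None, None, None]
top -120 [None, 22, None, None, None, None, None, None, None, None, None, None, None]
top -110 [None, 17, None, None, None, None, None, None, None, None, None, None, None]
top -100 [None, 15, 15, None, None, None, 16, 15, 19, 18, 19, None, None]
top -90 [None, 12, 11, 10, None, None, 11, 15, 18, 20, 21, None, None]
top -80 [None, 8, 10, 9, 8, 9, 9, 19, 19, 19, None, None, None]
top -70 [None, None, None, 17, None, None, 18, 18, 20, None, None, None, None]
top -60 [9, 8, 10, 18, 20, 19, 20, 20, 19, 11, 10, 11, 9]
top -50 [11, 12, 17, 19, 19, 21, 19, 19, 10, 10, 10, 10, 12]
top -40 [10, 14, 20, 19, 18, 19, 20, 19, 14, 10, 12, 9, 10]
top -30 [9, 19, 18, 19, 17, 19, 19, 20, 21, None, 10, 11, 10]
side -130 [None, None, None, None, None, None, None, None, None, None, None, None, None]
side -120 [None, None, None, None, None, None, None, None, None, None, None, None, None]
side -110 [None, None, None, None, None, None, None, 18, None, 21, 21, None, None]
side -100 [None, None, 18, None, None, None, 17, 15, 20, 21, 20, None, None]
side -90 [None, None, 13, 15, 13, 13, 13, 15, 21, 22, None, None, None]
side -80 [None, None, 10, 10, 9, 10, 10, 21, 20, 21, None, None, None]
side -70 [None, None, None, 19, 19, None, 20, 20, 20, None, None, None, None]
side -60 [9, 11, 12, 21, 20, 19, 20, 21, 16, 9, 11, 11, None]
side -50 [12, 13, 21, 21, 22, 21, 21, 19, 11, 11, 12, 13, None]
side -40 [12, 20, 19, 20, 22, 20, 21, 18, 15, 13, 12, 13, None]
side -30 [21, 21, 21, 20, 20, 21, 20, 20, 20, 14, 13, 13, None]
```

The held paddle droops about 19° nose-down (the blade reads z 22 falling to 8), and its nose swung the handle of board0. I back out the way it came, lay it down flat, and regrip closer to the blade.

{"method": "servo_tool", "body": {"moves": [0,-0.03,0,0,0,0,-0.1,0,0,0,0,-0.2,0,0,0,0,-0.3,0,0,0,0,-0.4,0,0.04,0,0,-0.5,0,0.08,0,0,-0.6,0,0.12,0,0.005,-0.68,0,0.123,0,0.005,-0.729,-0.03,0.123,0,0.005,-0.729,-0.07,0.123,0,0.005,-0.729,-0.1,0.123,0,0.005,-0.729,-0.11,0.123,0]}}

```text
t: 16.78
eef_pos: [409.9, -181.5, 4.7]
tcp_rot: [3.141, -0.001, -2.93]
ft_force: [-0.7, -1.3, 0.5]
opening: 0.244
grip_force: 30.0
```

{"method": "servo_tool", "body": {"moves": [0,0,0,0,0.6,0,0,0,0,0.6,0,0,0,0,0.6,0,0,0,0,0.6,0,0,0,0,0.6,0,0,0.1,0,0.6,0,0,0.2,0,0.6,0,-0.1,0.3,0,0.6,0,-0.2,0.3,0,0.6,0,-0.25,0.3,0,0.6]}}

```text
t: 17.62
eef_pos: [412.0, -281.9, 129.2]
tcp_rot: [-3.137, 0.003, -2.924]
ft_force: [1.6, 0.2, -0.7]
opening: 0.594
grip_force: 0.0
```

```bash
python3 -c "
from h import *
im,d=shot('top');im2,d2=shot('side');s=state();print(s['t'],s['eef_pos'],s['tcp_rot'])
for n,i in(('top',im),('side',im2)):
  print(n,[tuple(map(float,b)) for b in fitboards(n,i,[(692,-134,-.1),(683.6,-272,0),(506.5,-159,.21),(502,-311.5,-.12)])])
  # board0 handle: points z 17..24 in front of the base
  W=cloud(n,d if n=='top' else d2);hsv=cv2.cvtColor(i,cv2.COLOR_BGR2HSV);sat=(hsv[...,1]>90)&(hsv[...,0]<25)
  x=(W[...,:2]-O)@EX;y=(W[...,:2]-O)@EY
  m=sat&(W[...,2]>15.5)&(W[...,2]<26)&(x<-20)&(x>-150)&(abs(y)<82)
  P=np.c_[x[m],y[m]].astype(np.float32);print(len(P),cv2.minAreaRect(P))
  for a in range(-120,0,10):
    q=P[(P[:,0]>=a)&(P[:,0]<a+10),1]
    if len(q)>3: print(a+5,np.percentile(q,[3,50,97]).round(),end=' ')
  print()
"
```

```text
17.7167 [ 411.59770603 -283.2370155   127.25996755] [-3.13794131e+00  2.35408847e-03 -2.92853597e+00]
top [(693.1, -134.7, -5.5, 0.42), (684.7, -272.9, 0.0, 0.4), (498.4, -147.6, -31.5, 0.97), (507.3, -311.8, -3.2, 0.98)]
413 ((-62.36600112915039, 18.315296173095703), (84.95133972167969, 114.21318054199219), 1.526259183883667)
-105 [41. 45. 50.] -95 [36. 46. 59.] -85 [29. 42. 55.] -75 [20. 32. 47.] -65 [-13.  23.  37.] -55 [-19.   9.  35.] -45 [-26.   2.  31.] -35 [-34.   2.  36.] -25 [-35.   2.  39.] 
side [(690.8, -132.9, -6.0, 0.43), (681.7, -270.9, -0.1, 0.45), (504.7, -159.9, 11.1, 0.43), (500.2, -310.2, -6.7, 0.54)]
438 ((-52.337100982666016, 7.932136535644531), (86.27420043945312, 116.91510009765625), 15.428922653198242)
-105 [41. 46. 54.] -95 [33. 45. 55.] -85 [29. 41. 52.] -75 [19. 31. 44.] -65 [-14.  23.  40.] -55 [-41.   5.  37.] -45 [-30.  -0.  28.] -35 [-32.   2.  37.] -25 [-39.   1.  41.]
```

```bash
cat > fit0.py <<'E'
from h import *
from scipy.optimize import minimize
Q=[];B=[]
for n in('top','side'):
  f=np.load(f'/tmp/{n}.npz');W=cloud(n,f['d']);i=f['im'];hsv=cv2.cvtColor(i,cv2.COLOR_BGR2HSV);sat=(hsv[...,1]>90)&(hsv[...,0]<25)
  x=(W[...,:2]-O)@EX;y=(W[...,:2]-O)@EY
  w=(x<-25)&(x>-135)&(abs(y)<80)&(W[...,2]>-6)&(W[...,2]<30);z=W[...,2]-(1 if n=='side' else 0)
  m=w&sat&(z>15.5);o=w&~m&~(sat&(z>13)&(z<=15.5))
  Q.append(np.c_[x[m],y[m]]);B.append(np.c_[x[o],y[o]])
def sd(P,p):
  c,s=np.cos(p[2]),np.sin(p[2]);d=P-p[:2];x=d[:,0]*c+d[:,1]*s;y=-d[:,0]*s+d[:,1]*c
  return np.maximum(np.minimum(44-abs(x),33-abs(y)),np.minimum(np.minimum(x+109,-40-x),12-abs(y)))
sg=lambda t:1/(1+np.exp(-np.clip(t/1.5,-30,30)))
for k in (0,1):
  cost=lambda p:((1-sg(sd(Q[k],p)))**2).sum()+(sg(sd(B[k],p))**2).sum()
  r=min((minimize(cost,[a,b,np.radians(t)],method='Nelder-Mead') for a in(-20,-5) for b in(-20,-5,5) for t in(-45,-30,-15)),key=lambda r:r.fun)
  print(k,r.x[:2].round(1),np.degrees(r.x[2]).round(1),r.fun.round(1),len(Q[k]))
  for px in((-30,-45),(-30,45),(45,-45),(45,45)): print(px,sd(np.array([px],float),r.x).round(1))
E
python3 fit0.py; python3 -c "
from h import *
f=np.load('/tmp/top.npz');g=np.load('/tmp/side.npz')
a=cv2.resize(f['im'][140:240,180:290],(440,400));b=cv2.resize(g['im'][195:290,180:280],(360,400))
cv2.imwrite('pics/c7.png',cv2.convertScaleAbs(np.hstack([a,b]),alpha=1.3))"
```

```text
0 [-11.1  -9.8] -35.7 41.5 370
(-30, -45) [-6.6]
(-30, 45) [-3.3]
(45, -45) [-22.1]
(45, 45) [-44.2]
1 [ -9.4 -11.4] -33.3 60.8 384
(-30, -45) [-6.4]
(-30, 45) [-4.2]
(45, -45) [-19.9]
(45, 45) [-44.]
```

View pics/c7.png

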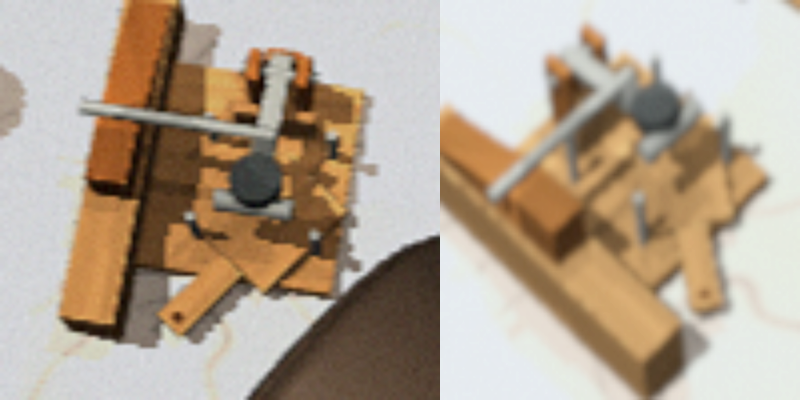

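Board0 sits twisted at press (-10, -10.5), -34.5°, between the front pins. I plan a grip on its handle and a rotation path that stays clear of the pins.

```bash
cat > plan.py <<'E'
from h import *
from fit0 import sd
pins=np.array([(-30,-45),(-30,45),(45,-45),(45,45)],float)
g=85
cl=lambda p:(-sd(pins,p)-4).min()
prev=None
for t in np.linspace(-34.5,0,8):
  best=max(((x,y) for x in np.arange(-24,-9,1.) for y in np.arange(-14,4,1.)),key=lambda q:min(cl((q[0],q[1],np.radians(t))),5)-0.08*abs(q[0]+12)-0.03*abs(q[1]))
  p=(*best,np.radians(t));tcp=toworld(*(np.array(best)-g*np.array([np.cos(p[2]),np.sin(p[2])])))
  print(round(t,1),best,'clear',round(cl(p),1),'tcp',tcp,'yaw',round(t-9.8,1))
p=(-10,-10.5,np.radians(-34.5));print(cl(p),toworld(-10-g*np.cos(p[2]),-10.5-g*np.sin(p[2])))
print('home',toworld(11-g,0))
f=np.load('/tmp/top.npz');W=cloud('top',f['d']);x=(W[...,:2]-O)@EX;y=(W[...,:2]-O)@EY
m=(x>-15)&(x<15)&(y>95)&(y<115);print('wedge tail top',np.percentile(W[m][:,2],[5,50,95]))
m=(x>-70)&(x<0)&(abs(y)<30)&(W[...,2]>50);print('arm front',np.percentile(np.c_[x[m],W[m][:,2]],[1,50,99],axis=0))
E
python3 plan.py | tail -14
```

```text
-34.5 (np.float64(-10.0), np.float64(-12.0)) clear 0.8 tcp [538.6 126.1] yaw -44.3
-29.6 (np.float64(-12.0), np.float64(-10.0)) clear 2.0 tcp [532.1 123. ] yaw -39.4
-24.6 (np.float64(-12.0), np.float64(-8.0)) clear 3.7 tcp [528.  119.1] yaw -34.4
-19.7 (np.float64(-12.0), np.float64(-6.0)) clear 4.9 tcp [524.5 114.9] yaw -29.5
-14.8 (np.float64(-12.0), np.float64(-4.0)) clear 5.8 tcp [521.5 110.4] yaw -24.6
-9.9 (np.float64(-12.0), np.float64(-1.0)) clear 5.2 tcp [519.3 106.6] yaw -19.7
-4.9 (np.float64(-12.0), np.float64(0.0)) clear 6.3 tcp [517.3 100.6] yaw -14.7
0.0 (np.float64(-12.0), np.float64(0.0)) clear 8.0 tcp [515.7  93.4] yaw -9.8
-0.08193007823146559 [538.8 127.6]
home [538.4  89.5]
wedge tail top [82.90407576 86.58781301 88.86646495]
arm front [[-24.99162182  71.81054658]
 [-15.7127212   85.34682549]
 [ -0.63404142  96.09603872]]
```

{"method": "servo_tool", "body": {"moves": [0.2,0.9,0.05,-0.314,0.45,0.2,0.9,0.05,-0.314,0.45,0.2,0.9,0.05,-0.314,0.45,0.2,0.9,0.05,-0.314,0.45,0.2,0.9,0.05,-0.314,0.45,0.2,0.9,0.05,-0.314,0.45,0.2,0.9,0.05,-0.314,0.45,0.2,0.9,0.05,-0.314,0.45,0.2,0.9,0.05,-0.314,0.45,0.2,0.9,0.05,-0.314,0.45,0.2,0.9,0.05,-0.314,0.45,0.2,0.9,0.05,-0.314,0.45]}}

```text
t: 18.72
eef_pos: [490.3, 82.9, 145.8]
tcp_rot: [-3.141, -0.0, 2.375]
ft_force: [-0.0, -0.2, -0.4]
opening: 0.452
grip_force: 0.0
```

{"method": "servo_tool", "body": {"moves": [0.06,0.06,0,0,0.45,0.121,0.115,-0.05,0,0.45,0.121,0.115,-0.14,0,0.45,0.121,0.115,-0.22,0,0.45,0.121,0.115,-0.24,0,0.45,0.121,0.115,-0.24,0,0.45,0.121,0.115,-0.24,0,0.45,0.121,0.115,-0.24,0,0.45]}}

```text
t: 19.38
eef_pos: [540.0, 126.0, 51.6]
tcp_rot: [3.14, 0.001, 2.37]
ft_force: [0.1, -0.3, -0.2]
opening: 0.452
grip_force: 0.0
```

{"method": "servo_tool", "body": {"moves": [-0.003,0.0025,-0.04,0,0.45,-0.003,0.0025,-0.07,0,0.45,-0.003,0.0025,-0.0865,0,0.45,-0.003,0.0025,-0.0865,0,0.45,-0.003,0.0025,-0.0865,0,0,-0.003,0.0025,-0.0865,0,0,-0.003,0.0025,-0.0865,0,0,-0.003,0.0025,-0.0865,0,0,-0.003,0.0025,-0.0865,0,0,-0.003,0.0025,-0.0865,0,0]}}

```text
t: 20.22
eef_pos: [538.4, 127.5, 15.7]
tcp_rot: [3.141, 0.001, 2.37]
ft_force: [0.2, 0.2, 3.9]
opening: 0.247
grip_force: 30.0
```

{"method": "servo_tool", "body": {"moves": [-0.008,-0.0055,0,0.0136,0,-0.016,-0.011,0,0.0272,0,-0.021,-0.016,0,0.0408,0,-0.026,-0.021,0,0.0544,0,-0.031,-0.026,0,0.0683,0,-0.035,-0.031,0,0.0822,0,-0.042,-0.0425,0,0.1094,0,-0.048,-0.052,0,0.1367,0,-0.053,-0.067,0,0.1644,0,-0.057,-0.085,0,0.1917,0,-0.057,-0.085,0,0.1917,0,-0.057,-0.085,0,0.1917,0]}}

```text
t: 21.22
eef_pos: [515.5, 93.3, 15.5]
tcp_rot: [3.142, 0.0, 2.97]
ft_force: [-0.3, -1.2, 2.3]
opening: 0.247
grip_force: 30.0
```

{"method": "servo_tool", "body": {"moves": [0.02,-0.0034,0,0,0,0.04,-0.0069,0,0,0,0.054,-0.0093,0,0,0,0.054,-0.0093,0,0,0]}}

```text
t: 21.55
eef_pos: [537.9, 89.9, 15.6]
tcp_rot: [3.141, -0.0, 2.97]
ft_force: [-2.2, -0.0, 9.2]
opening: 0.245
grip_force: 30.0
```

{"method": "servo_tool", "body": {"moves": [0.005,-0.0009,0,0,0,0.01,-0.0017,0,0,0,0.01,-0.0017,0,0,0]}}

```text
t: 21.8
eef_pos: [540.0, 89.4, 15.6]
tcp_rot: [-3.141, -0.003, 2.971]
ft_force: [-7.7, 1.5, 14.1]
opening: 0.243
grip_force: 30.0
```

Board0 is home again: the reading was -7.7 N at the stop. I release it and go back for the near-left paddle, gripping at board x -76 this time.

{"method": "servo_tool", "body": {"moves": [-0.004,0,0,0,0.45,-0.004,0,0,0,0.45,-0.004,0,0,0,0.45,-0.004,0,0.04,0,0.45,-0.004,0,0.14,0,0.45,-0.004,0,0.24,0,0.45,-0.05,-0.08,0.27,0.02,0.45,-0.09,-0.18,0.27,0.04,0.45,-0.13,-0.28,0.27,0.06,0.45,-0.17,-0.38,0.27,0.08,0.45,-0.21,-0.48,0.27,0.1,0.45,-0.25,-0.57,0.27,0.1167,0.45]}}

```text
t: 22.8
eef_pos: [441.8, -137.6, 123.4]
tcp_rot: [-3.141, 0.001, -2.941]
ft_force: [0.7, 0.2, 0.2]
opening: 0.45
grip_force: 0.0
```

{"method": "servo_tool", "body": {"moves": [-0.021,-0.093,-0.1,0,0.45,-0.021,-0.093,-0.15,0,0.45,-0.021,-0.093,-0.15,0,0.45,-0.021,-0.093,-0.15,0,0.45,-0.021,-0.093,-0.15,0,0.45]}}

```text
t: 23.22
eef_pos: [434.4, -172.5, 64.1]
tcp_rot: [3.141, 0.0, -2.944]
ft_force: [0.7, -0.0, 1.7]
opening: 0.451
grip_force: 0.0
```

```bash
python3 -c "
from h import *
im2,d2=shot('side');im,d=shot('top');s=state();print(s['t'],s['eef_pos'],s['tcp_rot'])
print([tuple(map(float,b)) for b in fitboards('side',im2,[(506.5,-159,.21),(502,-311.5,-.12),(692,-134,-.1),(683.6,-272,0)])])
exec(open('fit0.py').read().replace('-25)&(x>-135','-25)&(x>-135'))
"
```

```text
23.3167 [ 434.78107214 -172.34499826   64.61471717] [-3.14050302e+00  1.40357769e-03 -2.94243664e+00]
[(504.7, -160.0, 11.1, 0.34), (516.0, -323.2, 26.9, 1.72), (690.9, -132.9, -5.9, 0.43), (681.7, -270.9, -0.0, 0.46)]
0 [-20. -20.] -45.0 0.0 0
(-30, -45) [8.3]
(-30, 45) [-9.]
(45, -45) [-19.6]
(45, 45) [-58.9]
1 [12.2 -1.2] 0.8 73.9 248
(-30, -45) [-10.1]
(-30, 45) [-13.9]
(45, -45) [-11.2]
(45, 45) [-12.7]
```

{"method": "servo_tool", "body": {"moves": [-0.008,-0.0085,-0.06,0,0.45,-0.008,-0.0085,-0.11,0,0.45,-0.008,-0.0085,-0.145,0,0.45,-0.008,-0.0085,-0.157,0,0.45,-0.008,-0.0085,-0.157,0,0.1,-0.008,-0.0085,-0.157,0,0,-0.008,-0.0085,-0.157,0,0,-0.008,-0.0085,-0.157,0,0,-0.008,-0.0085,-0.157,0,0,-0.008,-0.0085,-0.157,0,0,-0.008,-0.0085,-0.157,0,0]}}

```text
t: 24.23
eef_pos: [431.3, -176.4, 1.4]
tcp_rot: [-3.141, 0.001, -2.944]
ft_force: [0.4, 3.9, 7.5]
opening: 0.249
grip_force: 30.0
```

{"method": "servo_tool", "body": {"moves": [0,0,0.01,0,0,0,0,0.025,0,0,0,0,0.045,0,0,0,0,0.07,0,0,0,0,0.1,0,0,0,0,0.13,0,0,0,0,0.15,0,0,0,0,0.15,0,0]}}

```text
t: 24.9
eef_pos: [431.3, -176.8, 62.3]
tcp_rot: [-3.14, 0.002, -2.944]
ft_force: [-0.3, 0.2, -0.4]
opening: 0.247
grip_force: 30.0
```

```bash
cat >> h.py <<'E'
def tilt(g):
    """tilt of the held board: dz/dx along it, dz/dy, top height at grip"""
    s=state();a=s['tcp_rot'][2]+np.pi;ex=np.array([np.cos(a),np.sin(a)]);ey=np.array([-ex[1],ex[0]]);e=s['eef_pos']
    print('t',round(s['t'],2),'tcp',s['eef_pos'].round(1),'yaw',np.degrees(a).round(1)%360,'press',topress(e))
    for n in('top','side'):
        im,d=shot(n);W=cloud(n,d);hsv=cv2.cvtColor(im,cv2.COLOR_BGR2HSV);sat=(hsv[...,1]>90)&(hsv[...,0]<25)
        x=(W[...,:2]-e[:2])@ex;y=(W[...,:2]-e[:2])@ey
        m=sat&(x>g-40)&(x<g+42)&(abs(y)<30)&(W[...,2]>e[2]-55)&(W[...,2]<e[2]+25);P=W[m]
        if len(P)>30:
            q=np.linalg.lstsq(np.c_[x[m],y[m],np.ones(len(P))],P[:,2],rcond=None)[0]
            print(n,len(P),q.round(2),'x range',np.percentile(x[m],[1,99]).round(),'z tcp',e[2].round(1))
E
python3 -c "
from h import *
tilt(76)"
```

```text
t 24.9 tcp [ 431.3 -176.8   62.3] yaw 11.3 press (np.float64(-134.2), np.float64(-280.6))
top 164 [ 0.0e+00 -3.0e-02  6.8e+01] x range [ 76. 118.] z tcp 62.3
side 331 [1.000e-02 1.000e-02 6.768e+01] x range [ 38. 115.] z tcp 62.3
```

The paddle is held level this time. I carry it to the press front.

{"method": "servo_tool", "body": {"moves": [0,0.06,0,-0.01,0,0,0.14,0,-0.03,0,0,0.23,0,-0.05,0,0,0.32,0,-0.07,0,0,0.41,0,-0.09,0,0,0.5,0,-0.11,0,-0.006,0.58,0,-0.117,0,-0.006,0.65,0,-0.117,0,-0.006,0.7,0,-0.117,0,-0.006,0.713,-0.03,-0.117,0,-0.006,0.713,-0.07,-0.117,0,-0.006,0.713,-0.083,-0.117,0]}}

```text
t: 26.0
eef_pos: [427.4, 109.2, 25.5]
tcp_rot: [-3.141, -0.002, 2.973]
ft_force: [0.7, -1.0, -0.4]
opening: 0.249
grip_force: 30.0
```

```bash
python3 -c "
from h import *
tilt(76)
exec(open('fit0.py').read())" | head -4
```

```text
t 26.0 tcp [427.4 109.2  25.5] yaw 350.3 press (np.float64(-186.7), np.float64(0.5))
top 36 [8.000e-02 2.000e-02 2.059e+01] x range [108. 118.] z tcp 25.5
side 182 [-3.000e-02  1.000e-02  3.399e+01] x range [ 54. 117.] z tcp 25.5
0 [11.2 -0.1] -1.2 39.3 170
```

{"method": "servo_tool", "body": {"moves": [0.03,-0.0052,0.008,0,0,0.075,-0.013,0.008,0,0,0.12,-0.021,0.008,0,0,0.165,-0.0285,0.008,0,0,0.21,-0.0363,0.008,0,0,0.25,-0.0432,0.008,0,0,0.276,-0.048,0.008,0,0,0.276,-0.048,0.0,0,0,0.276,-0.048,0.0,0,0]}}

```text
t: 26.85
eef_pos: [538.0, 89.2, 26.9]
tcp_rot: [-3.141, -0.001, 2.971]
ft_force: [-0.4, -0.3, -1.0]
opening: 0.249
grip_force: 30.0
```

{"method": "servo_tool", "body": {"moves": [0.01,-0.0017,-0.006,0,0,0.02,-0.0034,-0.01,0,0,0.027,-0.0046,-0.01,0,0,0.03,-0.0051,-0.01,0,0,0.03,-0.0051,-0.01,0,0]}}

```text
t: 27.27
eef_pos: [547.1, 88.0, 22.3]
tcp_rot: [-3.14, -0.008, 2.972]
ft_force: [-11.2, 3.4, 0.3]
opening: 0.248
grip_force: 30.0
```

{"method": "servo_tool", "body": {"moves": [-0.004,0,0,0,0.45,-0.004,0,0,0,0.45,-0.004,0,0,0,0.45,-0.004,0,0.04,0,0.45,-0.004,0,0.14,0,0.45,-0.004,0,0.24,0,0.45,-0.06,-0.08,0.27,0,0.45,-0.11,-0.18,0.27,0,0.45,-0.16,-0.28,0.27,0,0.45,-0.2,-0.38,0.27,0,0.45,-0.24,-0.48,0.27,0,0.45,-0.27,-0.5,0.27,0,0.45]}}

```text
t: 28.27
eef_pos: [442.4, -115.9, 131.7]
tcp_rot: [-3.141, 0.002, 2.97]
ft_force: [1.1, -0.2, 0.0]
opening: 0.448
grip_force: 0.0
```

```bash
cat > fitp.py <<'E'
import sys
from h import *
src=open('fit0.py').read();zt=float(sys.argv[1]) if len(sys.argv)>1 else 20
src=src.replace('z>15.5','z>%g'%(zt-4)).replace('z>13)&(z<=15.5','z>%g)&(z<=%g'%(zt-6,zt-4)).replace('W[...,2]<30','W[...,2]<%g'%(zt+8))
src=src[:src.index('  for px')].replace('(-45,-30,-15)','(-10,0,10)').replace('(-20,-5) for b','(0,11) for b')
E
cat > look.py <<'E'
from fitp import *
im2,d2=shot('side');im,d=shot('top');s=state();print(s['t'],s['eef_pos'].round(1),s['tcp_rot'].round(3))
S=[(506.5,-159,.21),(502,-311.5,-.12),(692,-134,-.1),(683.6,-272,0)]
for n,i in(('top',im),('side',im2)): print(n,[tuple(map(float,b)) for b in fitboards(n,i,S)])
exec(src)
E
python3 look.py 28
```

```text
28.3667 [ 441.3 -114.8  131.6] [-3.141  0.     2.968]
top [(546.5, -203.7, 37.8, 0.82), (502.7, -314.8, -9.0, 0.58), (693.3, -134.8, -5.3, 0.6), (684.6, -272.9, 0.0, 0.48)]
side [(637.5, -310.9, 79.4, 1.0), (499.7, -314.2, -11.4, 1.14), (690.7, -132.5, -5.6, 0.43), (682.3, -270.9, 1.0, 0.57)]
0 [13.6  0.7] -0.3 26.4 204
1 [14.6 -0.3] 1.6 63.4 229
```

{"method": "servo_tool", "body": {"moves": [-0.037,-0.1,0,0.015,0.45,-0.037,-0.2,0,0.015,0.45,-0.037,-0.3,0,0.015,0.45,-0.037,-0.4,-0.05,0.015,0.45,-0.037,-0.467,-0.1,0.015,0.45,-0.037,-0.467,-0.165,0.015,0.45,-0.037,-0.467,-0.165,0.015,0.45,-0.037,-0.467,-0.165,0.015,0.45,-0.037,-0.467,-0.165,0.015,0.45]}}

```text
t: 29.12
eef_pos: [428.6, -298.6, 66.2]
tcp_rot: [-3.141, 0.0, 3.02]
ft_force: [-0.1, 0.3, 0.4]
opening: 0.449
grip_force: 0.0
```

```bash
python3 look.py 28
```

```text
29.2167 [ 428.8 -298.8   66.8] [-3.141e+00  2.000e-03  3.020e+00]
top [(429.9, -139.6, 57.0, 0.87), (477.4, -282.4, -44.6, 0.82), (692.5, -134.5, -5.4, 0.76), (685.4, -272.9, 0.6, 0.65)]
side [(609.5, -304.8, 89.1, 0.91), (499.0, -310.5, -7.0, 0.43), (690.9, -133.0, -5.9, 0.42), (681.7, -270.9, -0.1, 0.44)]
0 [13.6  0.5] -0.3 27.7 208
1 [14.1 -2.1] 0.9 61.6 222
```

{"method": "servo_tool", "body": {"moves": [-0.0095,-0.0085,-0.06,0,0.45,-0.0095,-0.0085,-0.11,0,0.45,-0.0095,-0.0085,-0.15,0,0.45,-0.0095,-0.0085,-0.162,0,0.45,-0.0095,-0.0085,-0.162,0,0.1,-0.0095,-0.0085,-0.162,0,0,-0.0095,-0.0085,-0.162,0,0,-0.0095,-0.0085,-0.162,0,0,-0.0095,-0.0085,-0.162,0,0,-0.0095,-0.0085,-0.162,0,0,-0.0095,-0.0085,-0.162,0,0]}}

```text
t: 30.13
eef_pos: [424.6, -302.8, 1.5]
tcp_rot: [-3.141, 0.001, 3.019]
ft_force: [1.2, 2.7, 7.3]
opening: 0.248
grip_force: 30.0
```

{"method": "servo_tool", "body": {"moves": [0,0,0.01,0,0,0,0,0.025,0,0,0,0,0.045,0,0,0,0,0.07,0,0,0,0,0.1,0,0,0,0,0.13,0,0,0,0,0.15,0,0,0,0,0.15,0,0]}}

```text
t: 30.8
eef_pos: [424.7, -303.2, 62.5]
tcp_rot: [-3.14, 0.002, 3.019]
ft_force: [0.1, 0.2, -0.8]
opening: 0.251
grip_force: 30.0
```

```bash
python3 -c "
from h import *
tilt(76)"
```

```text
t 30.8 tcp [ 424.7 -303.2   62.5] yaw 353.0 press (np.float64(-119.2), np.float64(-406.3))
side 199 [ 1.000e-02 -1.000e-02  6.834e+01] x range [ 37. 117.] z tcp 62.5
```

{"method": "servo_tool", "body": {"moves": [0,0.05,0,0,0,0,0.13,0,0,0,0,0.22,0,0,0,0,0.31,0,-0.005,0,0,0.4,0,-0.01,0,0,0.49,0,-0.0155,0,0.005,0.58,0,-0.0155,0,0.01,0.67,0,-0.0155,0,0.01,0.76,0,-0.0155,0,0.01,0.84,0,-0.0155,0,0.01,0.89,0,-0.0155,0,0.01,0.9,0,-0.0155,0]}}

```text
t: 31.9
eef_pos: [427.5, 59.8, 60.0]
tcp_rot: [3.142, -0.001, 2.973]
ft_force: [0.5, 0.0, -1.1]
opening: 0.247
grip_force: 30.0
```

{"method": "servo_tool", "body": {"moves": [0,0.06,0,0,0,0,0.12,0,0,0,0,0.128,0,0,0,0,0.128,-0.03,0,0,0,0.128,-0.056,0,0,0,0.128,-0.056,0,0,0,0.128,-0.056,0,0]}}

```text
t: 32.48
eef_pos: [427.9, 107.7, 37.7]
tcp_rot: [-3.141, -0.002, 2.97]
ft_force: [-0.6, 0.3, 1.0]
opening: 0.25
grip_force: 30.0
```

```bash
python3 -c "
from h import *
tilt(76)"
```

```text
t 32.48 tcp [427.9 107.7  37.7] yaw 350.1 press (np.float64(-186.0), np.float64(-0.9))
top 31 [5.000e-02 2.000e-02 3.736e+01] x range [107. 118.] z tcp 37.7
side 186 [-2.000e-02 -2.000e-02  4.619e+01] x range [ 56. 117.] z tcp 37.7
```

{"method": "servo_tool", "body": {"moves": [0.03,-0.0047,0,0,0,0.075,-0.012,0,0,0,0.12,-0.02,0,0,0,0.165,-0.0275,0,0,0,0.21,-0.035,0,0,0,0.25,-0.042,0,0,0,0.275,-0.046,0,0,0,0.275,-0.046,0,0,0,0.275,-0.046,-0.01,0,0]}}

```text
t: 33.33
eef_pos: [538.0, 89.9, 34.5]
tcp_rot: [3.141, 0.001, 2.97]
ft_force: [0.3, -0.0, -0.0]
opening: 0.247
grip_force: 30.0
```

{"method": "servo_tool", "body": {"moves": [0.01,-0.0017,-0.006,0,0,0.02,-0.0034,-0.01,0,0,0.027,-0.0046,-0.01,0,0,0.03,-0.0051,-0.01,0,0,0.03,-0.0051,-0.01,0,0]}}

```text
t: 33.75
eef_pos: [546.0, 88.7, 29.5]
tcp_rot: [-3.14, -0.009, 2.97]
ft_force: [-15.6, 4.1, 7.8]
opening: 0.248
grip_force: 30.0
```

{"method": "servo_tool", "body": {"moves": [-0.004,0,0,0,0.45,-0.004,0,0,0,0.45,-0.004,0,0,0,0.45,-0.004,0,0.04,0,0.45,-0.004,0,0.14,0,0.45,-0.004,0,0.24,0,0.45,-0.004,-0.08,0.27,0.01,0.45,0,-0.18,0.27,0.023,0.45,0.06,-0.28,0.27,0.023,0.45,0.12,-0.36,0.27,0.023,0.45,0.16,-0.45,0.27,0.023,0.45,0.17,-0.53,0.2,0.023,0.45]}}

```text
t: 34.75
eef_pos: [622.5, -126.1, 115.2]
tcp_rot: [-3.14, 0.01, 3.042]
ft_force: [0.8, -0.6, -0.0]
opening: 0.448
grip_force: 0.0
```

{"method": "servo_tool", "body": {"moves": [0.006,-0.008,-0.06,0,0.45,0.006,-0.008,-0.1,0,0.45,0.006,-0.008,-0.1,0,0.45,0.006,-0.008,-0.1,0,0.45]}}

```text
t: 35.08
eef_pos: [620.2, -125.9, 70.8]
tcp_rot: [3.141, -0.001, 3.042]
ft_force: [0.6, 0.5, -0.1]
opening: 0.448
grip_force: 0.0
```

```bash
python3 look.py 36
```

```text
35.1833 [ 621.  -125.6   72.5] [-3.141e+00  2.000e-03  3.043e+00]
top [(519.0, -187.9, 19.8, 0.87), (500.5, -255.5, -30.9, 0.72), (579.0, -75.4, 79.0, 0.7), (686.6, -277.8, -1.9, 0.66)]
side [(610.6, -303.3, 93.5, 0.77), (626.0, -495.5, 4.6, 1.0), (691.1, -133.9, -6.4, 0.33), (681.7, -271.6, -0.3, 0.92)]
0 [  0. -20.] -10.0 0.0 0
1 [15.3 -2.3] 0.4 68.1 223
```

{"method": "servo_tool", "body": {"moves": [-0.0115,-0.0025,-0.07,0,0.45,-0.0115,-0.0025,-0.12,0,0.45,-0.0115,-0.0025,-0.165,0,0.45,-0.0115,-0.0025,-0.176,0,0.45,-0.0115,-0.0025,-0.176,0,0.1,-0.0115,-0.0025,-0.176,0,0,-0.0115,-0.0025,-0.176,0,0,-0.0115,-0.0025,-0.176,0,0,-0.0115,-0.0025,-0.176,0,0,-0.0115,-0.0025,-0.176,0,0,-0.0115,-0.0025,-0.176,0,0]}}

```text
t: 36.1
eef_pos: [616.4, -126.8, 2.0]
tcp_rot: [-3.141, 0.002, 3.043]
ft_force: [-1.1, 2.2, 6.5]
opening: 0.249
grip_force: 30.0
```

{"method": "servo_tool", "body": {"moves": [0,0,0.01,0,0,0,0,0.025,0,0,0,0,0.045,0,0,0,0,0.07,0,0,0,0,0.1,0,0,0,0,0.13,0,0,0,0,0.16,0,0,0,0,0.17,0,0]}}

```text
t: 36.77
eef_pos: [616.5, -127.1, 71.4]
tcp_rot: [-3.141, 0.003, 3.042]
ft_force: [-0.7, -0.2, -0.2]
opening: 0.248
grip_force: 30.0
```

```bash
python3 -c "
from h import *
tilt(76)"
```

```text
t 36.77 tcp [ 616.5 -127.1   71.4] yaw 354.3 press (np.float64(39.8), np.float64(-200.1))
side 58 [3.000e-02 8.000e-02 7.332e+01] x range [ 40. 115.] z tcp 71.4
```

{"method": "servo_tool", "body": {"moves": [-0.05,0,0,0,0,-0.13,0,0,0,0,-0.22,0.0,0,-0.0228,0,-0.31,0.05,0,-0.0228,0,-0.38,0.11,0,-0.0228,0,-0.43,0.18,0,-0.0228,0,-0.46,0.27,0,-0.0228,0,-0.471,0.36,0,-0.0228,0,-0.471,0.45,0,-0.0228,0,-0.471,0.54,0,-0.0228,0,-0.471,0.588,0,-0.0228,0,-0.471,0.588,-0.03,-0.0228,0]}}

```text
t: 37.87
eef_pos: [427.7, 111.5, 57.7]
tcp_rot: [3.141, 0.002, 2.974]
ft_force: [0.9, -1.1, -0.7]
opening: 0.249
grip_force: 30.0
```

{"method": "servo_tool", "body": {"moves": [0,0,-0.03,0,0,0,0,-0.038,0,0,0,0,-0.038,0,0]}}

```text
t: 38.12
eef_pos: [426.8, 108.3, 40.8]
tcp_rot: [-3.141, -0.002, 2.971]
ft_force: [0.3, -0.3, -0.7]
opening: 0.249
grip_force: 30.0
```

```bash
python3 -c "
from h import *
tilt(76)"; sed -i 's/im2,d2=shot/im2,d2=shot/' look.py; python3 - 36 <<'E'
import sys;sys.argv=['x','36']
from fitp import *
exec(src)
E
```

```text
t 38.12 tcp [426.8 108.3  40.8] yaw 350.2 press (np.float64(-187.2), np.float64(-0.5))
top 32 [1.200e-01 3.000e-02 3.238e+01] x range [108. 118.] z tcp 40.8
side 181 [-1.000e-02 -2.000e-02  4.859e+01] x range [ 58. 117.] z tcp 40.8
0 [14.3  1.2] -0.1 33.1 153
1 [14.8 -2.6] -0.7 38.1 141
```

{"method": "servo_tool", "body": {"moves": [0.03,-0.0047,0.006,0,0,0.075,-0.012,0.006,0,0,0.12,-0.02,0.006,0,0,0.165,-0.0275,0.006,0,0,0.21,-0.035,0.006,0,0,0.25,-0.042,0.006,0,0,0.278,-0.0465,0.006,0,0,0.278,-0.0465,0.006,0,0,0.278,-0.0465,0,0,0]}}

```text
t: 38.97
eef_pos: [538.5, 89.4, 42.1]
tcp_rot: [3.141, 0.001, 2.97]
ft_force: [0.2, -1.1, -0.7]
opening: 0.249
grip_force: 30.0
```

{"method": "servo_tool", "body": {"moves": [0.01,-0.0017,-0.008,0,0,0.02,-0.0034,-0.012,0,0,0.027,-0.0046,-0.012,0,0,0.03,-0.0051,-0.012,0,0,0.03,-0.0051,-0.012,0,0]}}

```text
t: 39.38
eef_pos: [548.1, 88.1, 36.9]
tcp_rot: [-3.141, -0.005, 2.971]
ft_force: [-8.5, 3.1, 10.8]
opening: 0.247
grip_force: 30.0
```

{"method": "servo_tool", "body": {"moves": [-0.004,0,0,0,0.45,-0.004,0,0,0,0.45,-0.004,0,0,0,0.45,-0.004,0,0.04,0,0.45,-0.004,0,0.14,0,0.45,-0.004,0,0.24,0,0.45,-0.004,-0.1,0.25,0.02,0.45,0,-0.2,0.25,0.0545,0.45,0.04,-0.3,0.25,0.0545,0.45,0.08,-0.4,0.25,0.0545,0.45,0.12,-0.5,0.25,0.0545,0.45,0.148,-0.6,0.2,0.0545,0.45]}}

```text
t: 40.38
eef_pos: [609.8, -147.8, 122.6]
tcp_rot: [-3.14, 0.005, -3.141]
ft_force: [1.2, -0.3, -0.2]
opening: 0.452
grip_force: 0.0
```

{"method": "servo_tool", "body": {"moves": [0,-0.1,-0.04,0,0.45,0,-0.2,-0.08,0,0.45,0,-0.3,-0.12,0,0.45,0,-0.3,-0.12,0,0.45,0,-0.3,-0.12,0,0.45,0,-0.3,-0.12,0,0.45]}}

```text
t: 40.88
eef_pos: [607.4, -264.8, 71.9]
tcp_rot: [3.141, -0.001, 3.141]
ft_force: [0.0, 0.2, -0.2]
opening: 0.451
grip_force: 0.0
```

```bash
python3 look.py 44
```

```text
40.9833 [ 608.  -263.8   72.7] [-3.141e+00  1.000e-03 -3.140e+00]
top [(478.3, -179.2, 53.0, 0.85), (484.1, -389.7, -24.9, 0.86), (655.0, -96.0, 6.0, 0.8), (587.6, -224.4, -40.2, 0.75)]
side [(610.7, -304.6, 92.1, 0.2), (626.0, -495.5, 4.6, 1.0), (680.1, -273.3, 0.7, 0.16), (681.7, -271.7, 0.2, 0.12)]
0 [-69.8   8.7] 7.2 0.5 2
1 [16.2 -1.9] 1.0 67.4 216
```

{"method": "servo_tool", "body": {"moves": [-0.002,-0.022,-0.07,0,0.45,-0.002,-0.022,-0.12,0,0.45,-0.002,-0.022,-0.165,0,0.45,-0.002,-0.022,-0.177,0,0.45,-0.002,-0.022,-0.177,0,0.1,-0.002,-0.022,-0.177,0,0,-0.002,-0.022,-0.177,0,0,-0.002,-0.022,-0.177,0,0,-0.002,-0.022,-0.177,0,0,-0.002,-0.022,-0.177,0,0,-0.002,-0.022,-0.177,0,0]}}

```text
t: 41.9
eef_pos: [607.3, -273.6, 2.3]
tcp_rot: [-3.141, 0.001, -3.141]
ft_force: [0.1, 2.3, 6.4]
opening: 0.248
grip_force: 30.0
```

{"method": "servo_tool", "body": {"moves": [0,0,0.01,0,0,0,0,0.025,0,0,0,0,0.045,0,0,0,0,0.07,0,0,0,0,0.1,0,0,0,0,0.13,0,0,0,0,0.16,0,0,0,0,0.17,0,0]}}

```text
t: 42.57
eef_pos: [607.6, -274.2, 72.1]
tcp_rot: [-3.14, 0.003, -3.141]
ft_force: [0.4, -0.2, -0.5]
opening: 0.248
grip_force: 30.0
```

```bash
python3 -c "
from h import *
tilt(76)"
```

```text
t 42.57 tcp [ 607.6 -274.2   72.1] yaw 0.0 press (np.float64(56.1), np.float64(-346.7))
top 85 [-1.000e-02  1.000e-02  7.749e+01] x range [ 69. 118.] z tcp 72.1
side 177 [1.000e-02 3.000e-02 7.743e+01] x range [ 38. 116.] z tcp 72.1
```

{"method": "servo_tool", "body": {"moves": [-0.04,0.02,0,0,0,-0.11,0.06,0,0,0,-0.18,0.12,0,-0.015,0,-0.25,0.19,0,-0.03,0,-0.31,0.26,0,-0.045,0,-0.36,0.33,0,-0.0545,0,-0.4,0.41,0,-0.0545,0,-0.43,0.5,0,-0.0545,0,-0.449,0.59,0,-0.0545,0,-0.449,0.68,0,-0.0545,0,-0.449,0.77,0,-0.0545,0,-0.449,0.85,0,-0.0545,0]}}

```text
t: 43.67
eef_pos: [426.6, 68.0, 69.1]
tcp_rot: [3.142, -0.001, 2.971]
ft_force: [0.5, 1.0, -1.0]
opening: 0.248
grip_force: 30.0
```

{"method": "servo_tool", "body": {"moves": [0,0.07,0,0,0,0,0.106,0,0,0,0,0.106,-0.02,0,0,0,0.106,-0.045,0,0,0,0.106,-0.0525,0,0,0,0.106,-0.0525,0,0,0,0.106,-0.0525,0,0]}}

```text
t: 44.25
eef_pos: [427.1, 108.0, 48.0]
tcp_rot: [-3.141, -0.001, 2.97]
ft_force: [1.2, -0.1, -0.4]
opening: 0.249
grip_force: 30.0
```

```bash
python3 -c "
from h import *
tilt(76)"; python3 - <<'E'
import sys;sys.argv=['x','44']
from fitp import *
exec(src)
E
```

```text
t 44.25 tcp [427.1 108.   48. ] yaw 350.2 press (np.float64(-186.8), np.float64(-0.7))
side 186 [ 1.000e-02 -0.000e+00  5.316e+01] x range [ 58. 118.] z tcp 48.0
0 [14.8  0.5] -1.4 37.4 160
1 [15.3 -3. ] -0.4 52.3 161
```

{"method": "servo_tool", "body": {"moves": [0.03,-0.0047,0.008,0,0,0.075,-0.012,0.008,0,0,0.12,-0.02,0.008,0,0,0.165,-0.0275,0.008,0,0,0.21,-0.035,0.008,0,0,0.25,-0.042,0.008,0,0,0.278,-0.0465,0.008,0,0,0.278,-0.0465,0.008,0,0,0.278,-0.0465,0.002,0,0]}}

```text
t: 45.1
eef_pos: [538.3, 89.7, 49.4]
tcp_rot: [3.141, 0.0, 2.97]
ft_force: [-0.3, 0.1, -0.3]
opening: 0.252
grip_force: 30.0
```

{"method": "servo_tool", "body": {"moves": [0.01,-0.0017,-0.008,0,0,0.02,-0.0034,-0.012,0,0,0.027,-0.0046,-0.012,0,0,0.03,-0.0051,-0.012,0,0,0.03,-0.0051,-0.012,0,0]}}

```text
t: 45.52
eef_pos: [548.6, 88.3, 44.5]
tcp_rot: [-3.141, -0.003, 2.971]
ft_force: [-7.5, 1.9, 8.5]
opening: 0.251
grip_force: 30.0
```

{"method": "servo_tool", "body": {"moves": [-0.004,0,0,0,0.45,-0.004,0,0,0,0.45,-0.004,0,0,0,0.45,-0.004,0,0.04,0,0.45,-0.004,0,0.14,0,0.45,-0.004,0,0.22,0,0.45,-0.06,-0.1,0.22,0,0.45,-0.12,-0.2,0.22,0,0.45,-0.18,-0.3,0.22,0,0.45,-0.22,-0.4,0.22,0,0.45,-0.25,-0.5,0.22,0,0.45,-0.25,-0.55,0.22,0,0.45]}}

```text
t: 46.52
eef_pos: [448.5, -133.6, 132.5]
tcp_rot: [3.142, -0.0, 2.971]
ft_force: [2.0, 0.1, 0.0]
opening: 0.45
grip_force: 0.0
```

```bash
python3 look.py 52; python3 -c "
from h import *
f=np.load('/tmp/top.npz');g=np.load('/tmp/side.npz')
a=cv2.resize(f['im'][140:240,180:290],(440,400));b=cv2.resize(g['im'][195:290,180:280],(360,400))
cv2.imwrite('pics/c8.png',cv2.convertScaleAbs(np.hstack([a,b]),alpha=1.3))"
```

```text
46.6167 [ 449.9 -136.   132.5] [-3.141e+00  1.000e-03  2.966e+00]
top [(556.1, -247.0, -122.6, 0.63), (578.4, -188.8, 76.1, 0.56), (889.3, -331.3, 32.5, 1.0), (559.8, -221.6, 64.9, 0.29)]
side [(626.5, -391.0, 52.1, 1.0), (553.3, -324.0, -6.7, 11.83), (812.0, -366.0, 34.4, 1.0), (803.6, -504.0, 40.1, 1.0)]
0 [15.   2.1] 0.1 32.4 208
1 [15.9 -2.2] 1.0 68.7 237
```

View pics/c8.png

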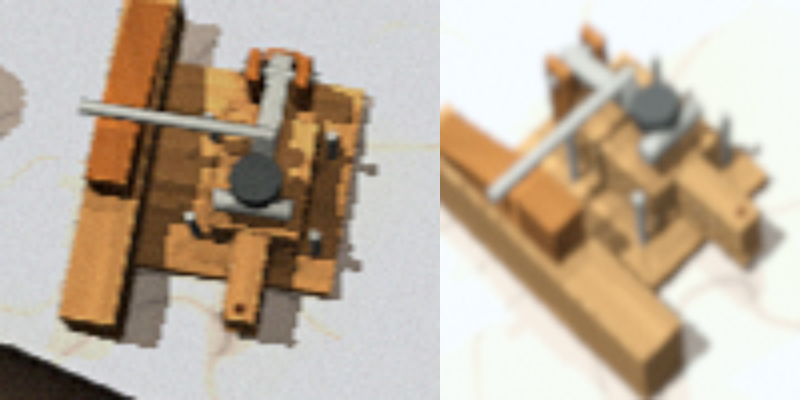

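All five paddles are stacked squarely at the stop and the arm is still held up. Next I fetch the wedge.

{"method": "servo_tool", "body": {"moves": [0,0.05,0.08,0,0.6,0.05,0.12,0.15,0,0.6,0.453,0.79,0.15,0,0.6,0.453,0.79,0.15,0,0.6,0.453,0.79,0.15,0,0.6,0.453,0.79,0.15,0,0.6,0.453,0.79,0.15,0,0.6,0.453,0.79,0.15,0,0.6,0.453,0.79,0.15,0,0.6,0.453,0.79,0.15,0,0.6,0.453,0.79,0.15,0,0.6,0.453,0.79,0.15,0,0.6]}}

```text
t: 47.62
eef_pos: [631.2, 185.7, 191.4]
tcp_rot: [-3.141, -0.001, 2.973]
ft_force: [0.1, -0.8, 0.5]
opening: 0.603
grip_force: 0.0
```

```bash
python3 -c "
from h import *
shot('side');s=state();print(s['eef_pos'],s['tcp_rot'][2])"
```

```text
[630.95437733 184.58748866 191.68631189] 2.972013102265998
```

{"method": "servo_tool", "body": {"moves": [-0.0025,-0.011,-0.08,0,0.6,-0.0025,-0.011,-0.17,0,0.6,-0.0025,-0.011,-0.25,0,0.6,-0.0025,-0.011,-0.3,0,0.6,-0.0025,-0.011,-0.314,0,0.6,-0.0025,-0.011,-0.314,0,0.6,-0.0025,-0.011,-0.314,0,0,-0.0025,-0.011,-0.314,0,0,-0.0025,-0.011,-0.314,0,0,-0.0025,-0.011,-0.314,0,0,-0.0025,-0.011,-0.314,0,0,-0.0025,-0.011,-0.314,0,0]}}

```text
t: 48.67
eef_pos: [630.9, 179.7, 67.7]
tcp_rot: [3.141, 0.001, 2.971]
ft_force: [-2.1, 0.1, 6.3]
opening: 0.31
grip_force: 30.0
```

{"method": "servo_tool", "body": {"moves": [0,0,0,0,0,0,0,0,0,0]}}

```text
t: 48.83
eef_pos: [630.9, 179.7, 67.7]
tcp_rot: [3.141, 0.001, 2.971]
ft_force: [-1.5, -0.4, 6.1]
opening: 0.313
grip_force: 30.0
```

{"method": "servo_tool", "body": {"moves": [-0.01,0.0017,0,0,0,-0.025,0.0043,0,0,0,-0.045,0.0078,0,0,0,-0.07,0.0121,0,0,0,-0.1,0.0173,0,0,0,-0.13,0.0225,0,0,0,-0.165,0.0285,0,0,0,-0.2,0.0345,0,0,0,-0.235,0.0406,0,0,0,-0.27,0.0466,0,0,0,-0.308,0.0532,0,0,0,-0.308,0.0532,0,0,0]}}

```text
t: 49.83
eef_pos: [505.5, 201.3, 67.6]
tcp_rot: [3.141, 0.0, 2.972]
ft_force: [-0.6, -0.4, 4.8]
opening: 0.311
grip_force: 30.0
```

{"method": "servo_tool", "body": {"moves": [0,0,0.03,0,0,0,0,0.08,0,0,0,0,0.125,0,0,-0.05,0.05,0.125,0.01,0,-0.1,0.12,0.125,0.024,0,-0.15,0.19,0.125,0.024,0,-0.2,0.26,0.125,0.024,0,-0.247,0.33,0.1,0.024,0,-0.247,0.3525,0.05,0.024,0,-0.247,0.3525,0,0.024,0,-0.247,0.3525,-0.05,0.024,0,-0.247,0.3525,-0.05,0.024,0]}}

```text
t: 50.83
eef_pos: [406.8, 341.2, 43.8]
tcp_rot: [-3.138, -0.004, 3.047]
ft_force: [0.0, -0.4, -1.9]
opening: 0.313
grip_force: 30.0
```

```bash
cat > wfit.py <<'E'
from h import *
def go():
  s=state();e=s['eef_pos'];a=s['tcp_rot'][2]+np.pi;ex=np.array([np.cos(a),np.sin(a)]);ey=np.array([-ex[1],ex[0]])
  print(s['t'],e.round(1),np.degrees(a)%360)
  zb=e[2]-16
  for n in('top','side'):
    im,d=shot(n);W=cloud(n,d);hsv=cv2.cvtColor(im,cv2.COLOR_BGR2HSV)
    x=(W[...,:2]-e[:2])@ex;y=(W[...,:2]-e[:2])@ey
    m=(hsv[...,1]>120)&(hsv[...,0]<25)&(abs(y)<22)&(x>-60)&(x<170)&(W[...,2]>zb+1)&(W[...,2]<zb+45)
    if m.sum()>30:
      for lo in range(-50,160,15):
        k=m&(x>=lo)&(x<lo+15)
        if k.sum()>3: print(n,lo+7,k.sum(),(np.median(W[k][:,2])).round(1),np.percentile(y[k],[3,97]).round())
      print(n,np.percentile(x[m],[1,99]).round(1))
go()
E
python3 wfit.py
```

```text
50.8333 [406.8 341.2  43.8] 354.5776430635072
top 47 26 50.6 [-18.  -3.]
top 62 57 47.1 [-18.  11.]
top 77 61 43.5 [-17.  12.]
top 92 59 39.4 [-17.  12.]
top 107 54 35.0 [-18.  12.]
top 122 38 31.6 [-17.  12.]
top [ 48.  127.3]
side -28 65 50.6 [-13.  13.]
side -13 94 63.0 [-17.  19.]
side 32 5 42.0 [14. 15.]
side 47 17 41.3 [14. 16.]
side 62 9 39.6 [14. 15.]
side 77 24 45.0 [-15.  15.]
side 92 74 42.1 [-14.  15.]
side 107 67 37.7 [-15.  15.]
side 122 36 34.0 [-14.  14.]
side [-22.3 122.3]
```

{"method": "servo_tool", "body": {"moves": [0.0075,0.002,0,0,0,0.0075,0.002,-0.02,0,0,0.0075,0.002,-0.04,0,0,0.0075,0.002,-0.055,0,0,0.0075,0.002,-0.055,0,0,0.0075,0.002,-0.055,0,0]}}

```text
t: 51.43
eef_pos: [411.4, 342.4, 24.3]
tcp_rot: [-3.141, -0.001, 3.046]
ft_force: [-0.8, 0.7, -0.6]
opening: 0.322
grip_force: 30.0
```

Lower 2 mm more, release and retreat.

{"method": "servo_tool", "body": {"moves": [-0.003,-0.001,-0.004,0,0,-0.003,-0.001,-0.005,0,0,-0.003,-0.001,-0.005,0,0.5,-0.003,-0.001,-0.005,0,0.6,-0.003,-0.001,-0.005,0,0.6,-0.003,-0.001,-0.005,0,0.6,-0.003,-0.001,-0.005,0,0.6,-0.003,-0.001,0.04,0,0.6,-0.003,-0.001,0.14,0,0.6,-0.003,-0.001,0.24,0,0.6,0,-0.1,0.3,0,0.6,0,-0.2,0.3,0,0.6]}}

```text
t: 52.43
eef_pos: [413.1, 266.3, 148.5]
tcp_rot: [3.138, 0.006, 3.049]
ft_force: [0.8, 0.3, -0.8]
opening: 0.601
grip_force: 0.0
```

{"method": "servo_tool", "body": {"moves": [0,-0.1,0,0,0.6,0,-0.2,0,0,0.6,0,-0.3,0,0,0.6,0,-0.4,0,0,0.6,0,-0.5,0,0,0.6,0,-0.6,0,0,0.6,0,-0.7,0,0,0.6,0,-0.8,0,0,0.6,0,-0.9,0,0,0.6,0,-0.95,0,0,0.6,0,-0.95,0,0,0.6]}}

```text
t: 53.35
eef_pos: [411.9, -118.4, 144.7]
tcp_rot: [-3.141, 0.001, 3.042]
ft_force: [-0.9, 0.3, -0.8]
opening: 0.598
grip_force: 0.0
```

```bash
python3 -c "
from h import *
wedge();s=state();print(s['t'],s['eef_pos'])
cv2.imwrite('pics/t9.png',cv2.convertScaleAbs(cv2.resize(np.load('/tmp/top.npz')['im'][100:300,60:330],(800,593)),alpha=1.2))
for n in('top','side'):
  f=np.load(f'/tmp/{n}.npz');W=cloud(n,f['d']);i=f['im'];hsv=cv2.cvtColor(i,cv2.COLOR_BGR2HSV);sat=(hsv[...,1]>90)&(hsv[...,0]<25)
  b=(W[...,0]>370)&(W[...,0]<600)&(W[...,1]>260)&(W[...,1]<420)&sat
  P=W[b&(W[...,2]>2)&(W[...,2]<50)];print('trivet',cv2.minAreaRect(P[:,:2].astype(np.float32)))
  x=(W[...,:2]-O)@EX;y=(W[...,:2]-O)@EY
  m=(x>-40)&(x<20)&(abs(y)<30)&(W[...,2]>55);print('weight/foot z',np.percentile(W[m][:,2],[5,50,95]).round(1))
"
```

```text
top 487 [468.5 340.4  67.3 138.6  79.4] 28.4
top 169 [428.9 337.7  30.2  59.9  83.5] 39.1
side 844 [463.6 338.5  90.1 156.   85.2] 29.3
side 328 [424.7 340.1  30.7  75.7  84.5] 40.4
53.45 [ 411.34601595 -115.42613073  144.55034129]
trivet ((464.3521728515625, 335.08319091796875), (100.88007354736328, 169.2467041015625), 84.19244384765625)
weight/foot z [60.3 76.2 80.5]
trivet ((461.9845275878906, 337.473388671875), (97.01399230957031, 166.97007751464844), 84.1246337890625)
weight/foot z [55.7 73.6 82.3]
```

View pics/t9.png

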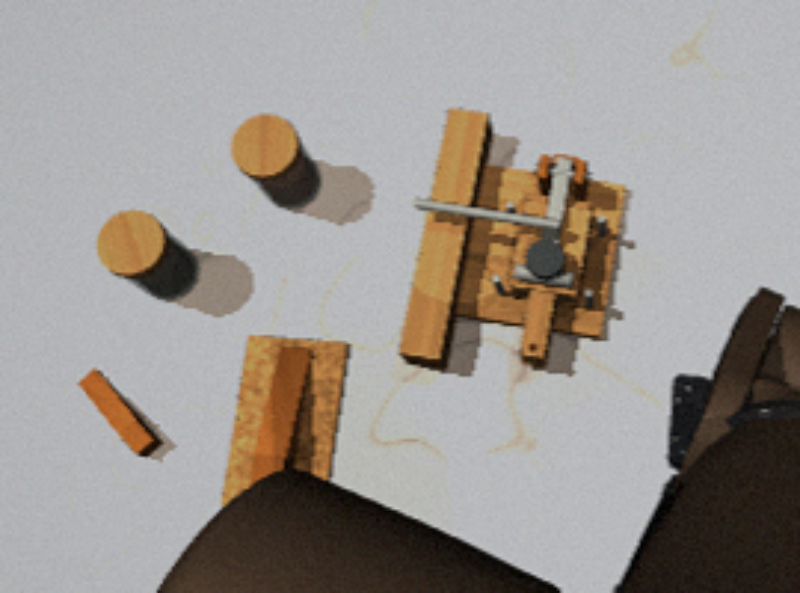

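The arm is down on the five-paddle pile, the wedge lies centred on the trivet, and the jars and look-alikes are untouched. I hand it in.

```bash
python3 -c "
from h import *
print(job_done())"
```

```text
the job is handed in; nothing more can be done
None
```

The job is handed in: all four counter paddles went in blade first and home to the back stop, the arm is down on the five-paddle pile, and the wedge lies in the middle of the trivet. On the first try the carried paddle drooped and knocked board0 askew in the press, so I pushed board0 home again before stacking the rest.

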